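# Set up the firebrick grooving jig

## Task

Set the grooving jig up for the router: clear the leftover grooved offcuts out of its lane into the steel offcut tray, flip the stop down across the lane, then take every plain brick from the board and line them up end to end along the fence, pushed up tight against the stop and against each other. With the row tight and the stop still down, slide the side jaw shut so that it holds the bricks flush against the fence, and lastly flip the stop back up to upright or beyond, so that the router can run out past the end of the row. Leave everything else on the bench where it is.

Things in the scene. Friction and masses are not known exactly. Their poses are not given: they have to be found in the camera images.
- seat (a point): Inside corner of the grooving jig: fence face, stop face and lane floor meet here. Frame turns with the jig (up to 0.08 rad): x away from the robot, square into the fence; y along the lane towards the stop (to the left); z up. The row lies on the -x, -y side: brick number k = 0, 1, 2 of a tight row has its centre at x -26, y -57 - 114 k, z +32 mm.
- jig: Fixed grooving jig, frame parallel to seat; seat is at 30, 165, 12 mm from this origin (underside of its plate). Plate 250 mm in x by 400 mm in y, its top is the lane floor, 12 mm above the bench. Fence on the far side of the lane: seat y -4 to -359 mm, only 22 mm high above the lane floor, 16 mm thick.
- flag (a joint): Flip stop: steel bar 115 x 12 x 26 mm (high), hinged at the fence's left end, axis along the lane. 0 = down on its rest, across the lane, face at seat y = 0, 17 to 43 mm above the lane floor; 1.57 = straight up; limit 2.0 = tipped back. Starts at 1.7 to 1.95. Stiff: stays where left, about 3 N at the handle moves it. Pushes along the lane do not turn it.
- flag_knob (a point): Middle of the stop's black handle: round bar, 14 mm diameter, 42 mm long, parallel to the hinge (seat y), out of the stop's left face, away from the bricks: seat y +12 to +54, this point +34 mm. Stop down: at seat x -40, z +30 mm. Can be pinched from above (fingers on its +x and -x sides) and led round the hinge in an arc, hand not turning. Frame turns with the stop.
- flag_pivot (a point): Point on the stop's hinge axis at the handle's y: seat x +55, y +34, z +30 mm. Frame as seat. With the stop at angle q the handle's middle is at x -95 cos q, z +95 sin q mm from here. The clevis at the hinge (seat y -11 to +23) is 36 mm wide in x and 50 mm high above the lane floor.
- jaw (a joint): Side jaw: steel bar 340 x 20 mm, top 22 mm above the lane floor, on the robot's side of the lane, seat y -5 to -345 mm; slides square to the fence. In m: 0 = face 52 mm from the fence face, a brick's width (shut on a row); grows as it opens; limits -0.008, 0.042; starts at 0.032 to 0.042. Slides at 3 N (up to 13 N when pushing a row), stays where left.
- jaw_post (a point): Upright black handle post of the side jaw, 18 mm diameter, reaching from 13 to 63 mm above the lane floor; this point is on its axis, 45 mm above the lane floor. At the jaw's middle (seat y -175 mm), 50 mm to the robot's side of the jaw's face. Can be pinched from above or pushed. Frame as seat.
- brick1_mid (a point): Centre of a plain cream insulating firebrick, 52 mm (x) by 114 mm (y) by 64 mm (z), about 0.3 kg, flat top without a groove; standing upright on the board at the start, long side within about 0.2 rad of the board's y, 25 mm or more from its neighbour. Two or three of these are present.
- brick2_mid (a point): Centre of a plain cream insulating firebrick, 52 mm (x) by 114 mm (y) by 64 mm (z), about 0.3 kg, flat top without a groove; standing upright on the board at the start, long side within about 0.2 rad of the board's y, 25 mm or more from its neighbour. Two or three of these are present.
- brick3_mid (a point): Centre of a plain cream insulating firebrick, 52 mm (x) by 114 mm (y) by 64 mm (z), about 0.3 kg, flat top without a groove; standing upright on the board at the start, long side within about 0.2 rad of the board's y, 25 mm or more from its neighbour. Two or three of these are present.
- offcut1_mid (a point): Centre of an offcut: short piece of grooved firebrick, 52 mm (x) by 64 mm (y) by 64 mm (z), with a groove 14 mm wide and 14 mm deep along its top in y, about 0.16 kg, standing in the jig's lane at the start, under the place where the flip stop comes down. One or two offcuts are present.
- offcut2_mid (a point): Centre of an offcut: short piece of grooved firebrick, 52 mm (x) by 64 mm (y) by 64 mm (z), with a groove 14 mm wide and 14 mm deep along its top in y, about 0.16 kg, standing in the jig's lane at the start, farther along the lane. One or two offcuts are present.
- tray: Open steel offcut tray, 250 mm (x) by 150 mm (y), walls 30 mm high and 3 mm thick, floor 3 mm thick; fixed on the bench left or right of the jig. Origin at the centre of its underside.
- board: Plywood board 340 mm (x) by 160 mm (y) by 12 mm thick, fixed on the bench on the other side of the jig, carrying the bricks. Origin at the centre of its underside.
- flask: Bystander, loose: red drinking flask, 72 mm diameter, 220 mm tall, standing at the back right; origin at the centre of its underside. Leave in place.
- jar: Bystander, loose: amber glass jar with a steel lid, 70 mm diameter, 90 mm tall, at the back right; origin at the centre of its underside. Leave in place.
- cup: Bystander, loose: steel cup, 72 mm diameter, 85 mm tall, at the back left; origin at the centre of its underside. Leave in place.
- done1: Bystander, loose: finished brick 52 x 114 x 64 mm with a groove along its top, at the back of the bench behind the jig; origin at the centre of its underside. Leave in place.
- done2: Bystander, loose: second finished grooved brick, beside the other; origin at the centre of its underside. Leave in place.
- oldbrick: Bystander, loose: large old grey firebrick, 114 x 230 x 64 mm, lying far right; origin at the centre of its underside. Leave in place.
- brush: Bystander, loose: bench brush about 210 mm long lying in front of the jig (towards the robot), under 40 mm high; origin at the middle of its length, on the bench. Leave in place.
- paddle: Bystander, loose: glassworker's paddle about 210 mm long lying in front of the jig, under 40 mm high; origin at the middle of its length, on the bench. Leave in place.

How it is judged:
By the outcome, as a careful person would: the job done as asked, in the order asked, and still so for the second after the job is handed in, with the robot touching nothing.
Of brick1, brick2, brick3 only 2 to 3 are there at a start; the rules pass over those that are not, and their reading is None.
Of offcut1, offcut2 only 1 to 2 are there at a start; the rules pass over those that are not, and their reading is None.
At some moment in a run one of brick1, brick2, brick3, offcut1, offcut2 may be knocked a few centimetres aside while the robot is not near it.
Once in a run the grip may slacken for a moment while it holds something.
It also fails if it takes over 210 s, if anything falls off the work surface, if the arm or the gripper's body presses on something with over 40 N, if the wrist force passes 120 N, or if a joint passes its speed limit or range.

## Robot

A 6-joint arm with a two-finger parallel gripper is mounted at the origin on the work surface. World frame = base frame: x ahead of the robot, y to its left, z up, the work surface at z = 0. Lengths are in m, angles in rad, forces in N, time in s.
With the tool pointing down it reaches from about 0.3 to 0.825 m from the base axis. Payload 5.4 kg.
Tool frame: the origin (TCP) lies at the centre of the arm's flange, where the gripper is bolted on; the fingertips stand 190 mm ahead of it and the grasp point (between the pads) lies 171 mm ahead of it; z points along the fingers, y is the direction in which the jaws open and shut (so a half turn about z gives the same grasp; the last joint's range is limited). The gripper opens to 92 mm and grips with 3 to 60 N. Pads are 20 mm wide; open, the fingers measure 128 mm over their backs; the gripper's body (75 mm by 189 mm) begins 69 mm behind the grasp point.
Start: joints at [-1.551, 0.158, 1.597, -0, 1.386, -0.21], TCP at [0.131, -0.56, 0.405] pointing down, gripper open.
Joint ranges: [-2.91, 2.91], [-0.94, 2.29], [0.18, 2.7], [-1.29, 4.43], [0.17, 2.64], [-3, 3]. Speed limits (rad/s): [2.57, 2.57, 3.14, 3.14, 3.14, 3.14].

## Interface

Orientations are given as a 3x3 rotation matrix whose columns are the frame's x, y, z axes.
In Python, from rig import robot, viewer gives the robot as it stands. The module is installed in compiled form; this text tells all that it offers.
- The arm moves only by the tool arm_command, never from a script. Its argument "targets" is a list of rows, each an object of numbers: "jaw": the opening in per cent of the stroke, from 0 (shut) to 100 (fully open); "tx", "ty", "tz": the shift along the tool's x, y, z in mm; "wx", "wy", "wz": the turn, a rotation vector about the tool's x, y, z in rad. A call has 1 to 8 rows; each row shifts and turns the commanded pose from where the row before left it, along the tool's axes as they then stand; what a row does not reach is not made up. A row lasts 1/12 s, in which the tool goes at most 41.7 mm and 7.16 degrees, less where a joint would pass 70% of its speed; a pose out of reach is approached as far as the arm can. A call is refused whole if a number of a shift passes 41.7 or a number of a turn 0.125, either way. A call with a gripper value outside its range is refused whole. The fingers move at their own pace and stop on an object; "force" is the grip in N (left out, the last holds). Time passes only in rows, so rows that do not move let the fingers close. It gives the time, the measured TCP pose, the force and the opening at its end, in the units of the state.
- robot.observe(): the state, without advancing time (a new reading comes with each control period).
- viewer.snapshot(name): name is "scene" or "top" or "wrist"; returns a dict with "img" (480x640x3 uint8, red, green, blue), "intrinsics" (3x3 intrinsics, pixels), "xyz" and "attitude" of the camera in the world. Camera axes: x right, y up, looking along -z (the intrinsics and any distortion apply to the point x, -y, -z); pixel columns grow to the right and rows downward; lengths in m; the calibration is good to about 2 mm. A picture is of the moment at which its call begins. There is no depth.
- robot.close_job(): hands the job in, once; it reports no verdict.
The state is a dict: "clock": time; "q": joint angles; "qvel": joint speeds; "effort": joint torques, N m; "eef_pos": TCP position; "tcp_rot": TCP orientation; "force": force on the tool from outside, world axes, zero at the start; "wrist_torque": the same for the moment, N m; "width": finger opening in m.
Only numpy, scipy, OpenCV 4.12 (cv2) and the standard library are available. Lean on these libraries where they do the work, as an engineer would, in place of code of your own. Each camera call takes 0.05 s, during which the arm holds its last target. There are 200 camera calls.

## Working session

There is one attempt and no reset: what is moved stays moved. The work goes in short steps, Python scripts to look and compute and a tool call to move; the robot and the scene stay as the last step left them, time stands still between calls to the robot, and variables do not carry over. Pictures are saved under pics/ and viewed, about 12 in all and at most 16, crops included, and the job is handed in when it is done.

Besides the shell and the picture viewer there is one more tool, called after ">>>" in YAML: its name, and indented under it one key for each argument. arm_command: Moves the arm, as the interface text tells. Its arguments: {"type":"object","properties":{"targets":{"type":"array"},"force":{"type":"number"}},"required":["targets"]}

```bash
mkdir -p pics; cat > h.py <<'E'
import numpy as np, cv2
from rig import robot, viewer
def snap(cam,name):
    s=viewer.snapshot(cam); cv2.imwrite(f'pics/{name}.png',s['img'][:,:,::-1]); np.savez(f'pics/{name}.npz',K=s['intrinsics'],p=s['xyz'],R=s['attitude'],**({'d':s['distortion']} if 'distortion' in s else {}))
    print([k for k in s]); return s
def px(name,u,v,z):
    c=np.load(f'pics/{name}.npz'); d=np.linalg.inv(c['K'])@[u,v,1]; d=c['R']@(d*[1,-1,-1]); return (c['p']+d*(z-c['p'][2])/d[2]).round(4)
def proj(name,P):
    c=np.load(f'pics/{name}.npz'); q=c['R'].T@(np.array(P)-c['p']); q=q*[1,-1,-1]; q=c['K']@q; return (q[:2]/q[2]).round(1)
def st():
    o=robot.observe()
    for k in ('clock','eef_pos','tcp_rot','force','width','q'): print(k,np.round(o[k],4).tolist())
E
python3 - <<'E'
from h import *
for c in('top','scene'):
    s=snap(c,c+'0'); print(s['intrinsics'],s['xyz'],s['attitude'])
st()
E
```

```text
['img', 'intrinsics', 'xyz', 'attitude']
[[466.06340688   0.         317.12454131]
 [  0.         466.06340688 240.90486822]
 [  0.           0.           1.        ]] [ 0.47812836 -0.10174216  1.44494638] [[ 0.0250361   0.99847368 -0.04922907]
 [-0.99957797  0.02572878  0.01348752]
 [ 0.01473353  0.04887062  0.99869644]]
['img', 'intrinsics', 'xyz', 'attitude']
[[520.28146589   0.         320.02739097]
 [  0.         520.28146589 241.73304411]
 [  0.           0.           1.        ]] [1.52434954 0.10424201 0.92647903] [[-0.19628748 -0.63583923  0.74644471]
 [ 0.98033459 -0.11143434  0.16286951]
 [-0.02037925  0.76373481  0.64520836]]
clock 0.1
eef_pos [0.1309, -0.5596, 0.4038]
tcp_rot [[0.9737, 0.2278, -0.0], [0.2278, -0.9737, 0.0017], [0.0004, -0.0016, -1.0]]
force [0.0176, 0.1487, -0.0826]
width 0.0916
q [-1.5511, 0.159, 1.5981, 0.0, 1.3862, -0.2101]
```

View pics/top0.png

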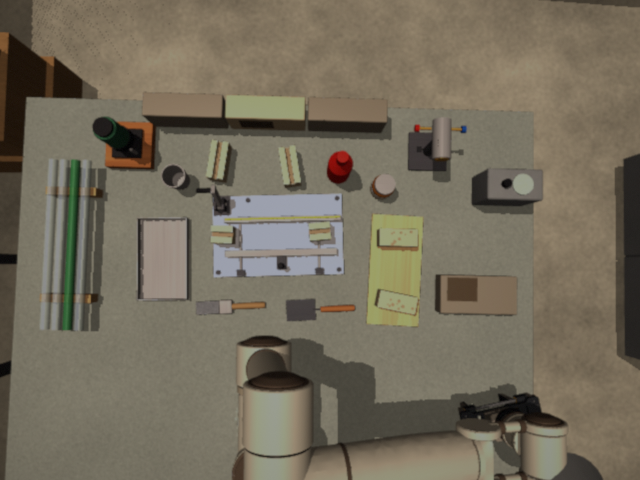

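View pics/scene0.png

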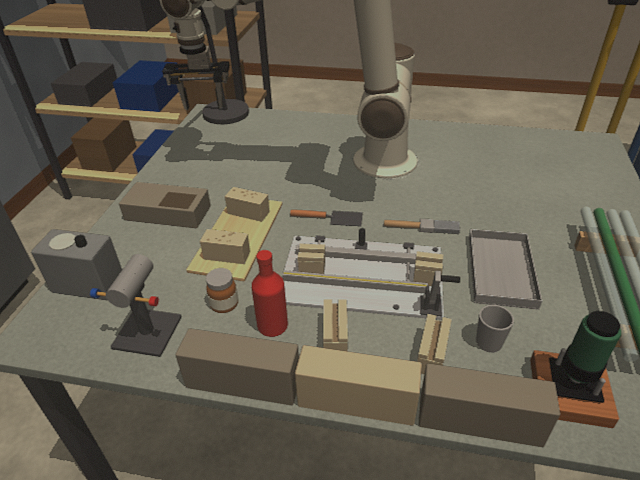

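The top view shows two plain bricks on the board at about (398,238) and (398,301). Two offcuts sit in the lane at about (223,234) and (320,233), and the tray is at about (163,259). I'll enlarge it for measuring.

```bash
python3 - <<'E'
import cv2
i=cv2.imread('pics/top0.png')
c=cv2.resize(i[180:330,200:360],None,fx=5,fy=5,interpolation=cv2.INTER_CUBIC)[:600]
a=cv2.resize(i[210:330,360:430],None,fx=5,fy=5,interpolation=cv2.INTER_CUBIC)
cv2.imwrite('pics/c1.png',c[:600]);cv2.imwrite('pics/c2.png',a)
E
```

```text
(no output)
```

View pics/c1.png

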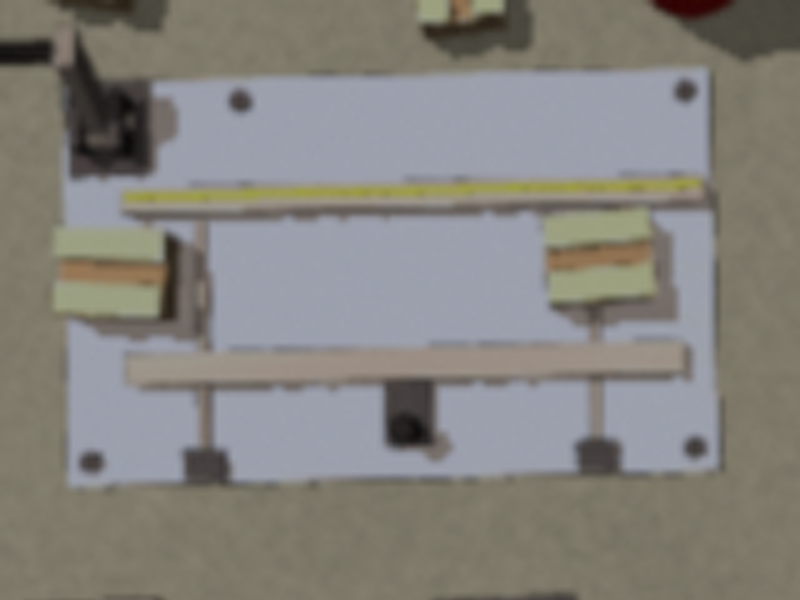

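View pics/c2.png

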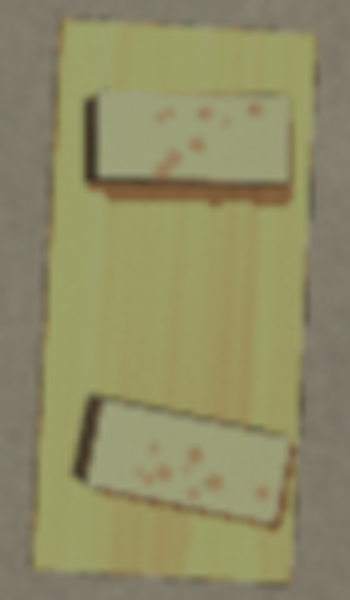

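The crop gives these c1 pixels:
- Plate corners: (66,80), (710,68), (720,470), (68,487).
- Offcut tops: one spans (55,228)–(165,318), the other (545,210)–(655,305).
- Jaw face edge: about y 352–342.

The brick tops in c2 are cornered at (97,92), (291,94), (291,182), (97,180) for brick A, and (102,397), (293,440), (278,525), (90,483) for brick B.

```bash
cat >> h.py <<'E'
def cp(name,off,sc,pts,z):
    return np.array([px(name,(u+.5)/sc-.5+off[0],(v+.5)/sc-.5+off[1],z) for u,v in pts])
def rect(P):  # corners TL,TR,BR,BL in the top view
    P=P[:,:2]; l=P[0]+P[3]-P[1]-P[2]; # left = +y
    return P.mean(0).round(4), 'yaw',round(float(np.arctan2(-l[0],l[1])),4),'len',np.round(np.linalg.norm(l)/2,4),'wid',np.round(np.linalg.norm(P[0]+P[1]-P[2]-P[3])/2,4)
E
python3 - <<'E'
from h import *
o=(200,180)
print('plate',rect(cp('top0',o,5,[(66,80),(710,68),(720,470),(68,487)],.012)))
print('off1',rect(cp('top0',o,5,[(55,228),(165,230),(164,319),(55,312)],.076)))
print('off2',rect(cp('top0',o,5,[(545,217),(650,208),(655,297),(551,306)],.076)))
print('jawtop face', cp('top0',o,5,[(125,355),(685,342)],.034))
print('fence front top edge', cp('top0',o,5,[(122,205),(705,190)],.034))
print('post', cp('top0',o,5,[(403,428)],.075))
print('knob', cp('top0',o,5,[(65,45),(0,50)],.14))
print('A',rect(cp('top0',(360,210),5,[(97,92),(291,94),(291,182),(97,180)],.076)))
print('B',rect(cp('top0',(360,210),5,[(102,397),(293,440),(278,525),(90,483)],.076)))
print('tray',rect(np.array([px('top0',*p,.03) for p in [(138,219),(187,218),(188,299),(139,301)]])))
E
```

```text
plate (array([ 5.648e-01, -1.000e-04]), 'yaw', 0.0485, 'len', np.float64(0.3984), 'wid', np.float64(0.2494))
off1 (array([0.5586, 0.1606]), 'yaw', -0.0156, 'len', np.float64(0.0641), 'wid', np.float64(0.0508))
off2 (array([ 0.575 , -0.1269]), 'yaw', 0.1112, 'len', np.float64(0.0617), 'wid', np.float64(0.0526))
jawtop face [[ 0.5112  0.1578  0.034 ]
 [ 0.5277 -0.1804  0.034 ]]
fence front top edge [[ 0.602   0.1627  0.034 ]
 [ 0.6205 -0.1904  0.034 ]]
post [[ 0.4716 -0.0138  0.075 ]]
knob [[0.682  0.1779 0.14  ]
 [0.6782 0.2142 0.14  ]]
A (array([ 0.5633, -0.3597]), 'yaw', 0.0152, 'len', np.float64(0.1148), 'wid', np.float64(0.052))
B (array([ 0.373 , -0.3609]), 'yaw', -0.1953, 'len', np.float64(0.1139), 'wid', np.float64(0.0505))
tray (array([0.481, 0.343]), 'yaw', 0.056, 'len', np.float64(0.1473), 'wid', np.float64(0.246))
```

>>> arm_command:
  targets:
    - {"wz": 0.114,"jaw": 100}
    - {"wz": 0.114}
    - {"tx": 19.4,"ty": -32.7}
    - {"tx": 19.4,"ty": -32.7}
    - {"tx": 19.4,"ty": -32.7}
    - {"tx": 19.4,"ty": -32.7}
    - {"tx": 19.4,"ty": -32.7}
    - {"tx": 19.4,"ty": -32.7}

```text
invalid input at $.targets[0]: expected keys jaw, tx, ty, tz, wx, wy, wz
```

>>> arm_command:
  targets:
    - {"tx": 19.4,"ty": -32.7}
    - {"tx": 19.4,"ty": -32.7}
    - {"tx": 19.4,"ty": -32.7}
    - {"tx": 19.4,"ty": -32.7}
    - {"tx": 19.4,"ty": -32.7}
    - {"tx": 19.4,"ty": -32.7}
    - {"tx": 19.4,"ty": -32.7}
    - {"tx": 19.4,"ty": -32.7}

```text
invalid input at $.targets[0]: expected keys jaw, tx, ty, tz, wx, wy, wz
```

>>> arm_command:
  targets:
    - {"tx": 19.4,"ty": -32.7}
    - {"tx": 19.4,"ty": -32.7}
    - {"tx": 19.4,"ty": -32.7}
    - {"tx": 19.4,"ty": -32.7}
    - {"tx": 19.4,"ty": -32.7}
    - {"tx": 19.4,"ty": -32.7}
    - {"tx": 0}
    - {"tx": 0}

```text
invalid input at $.targets[0]: expected keys jaw, tx, ty, tz, wx, wy, wz
```

```bash
python3 - <<'E'
from h import *
s=snap('wrist','w1'); print(s['xyz'],s['attitude'].round(3)); st()
E
```

```text
['img', 'intrinsics', 'xyz', 'attitude']
[ 0.2067608  -0.54295504  0.38364559] [[ 0.228  0.935  0.27 ]
 [-0.974  0.219  0.062]
 [-0.001 -0.277  0.961]]
clock 0.15
eef_pos [0.1309, -0.5597, 0.404]
tcp_rot [[0.9737, 0.2277, 0.0], [0.2277, -0.9737, 0.0014], [0.0003, -0.0014, -1.0]]
force [0.2483, 0.0905, -0.1455]
width 0.0919
q [-1.5511, 0.1589, 1.5979, 0.0, 1.3862, -0.2101]
```

View pics/w1.png

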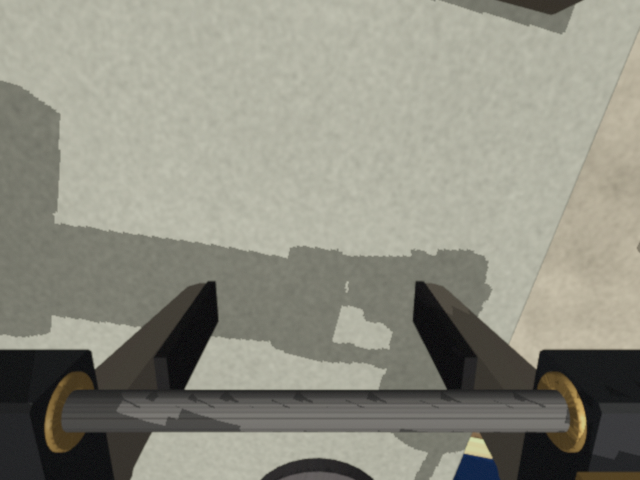

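The moves were refused because every row needs all seven keys. The picture only shows the bench below the start pose, with the fingers at the bottom.

>>> arm_command:
  targets:
    - {"jaw": 100,"tx": 0,"ty": 0,"tz": 0,"wx": 0,"wy": 0,"wz": 0.114}
    - {"jaw": 100,"tx": 0,"ty": 0,"tz": 0,"wx": 0,"wy": 0,"wz": 0.114}
    - {"jaw": 100,"tx": 19.4,"ty": -32.7,"tz": 0,"wx": 0,"wy": 0,"wz": 0}
    - {"jaw": 100,"tx": 19.4,"ty": -32.7,"tz": 0,"wx": 0,"wy": 0,"wz": 0}
    - {"jaw": 100,"tx": 19.4,"ty": -32.7,"tz": 0,"wx": 0,"wy": 0,"wz": 0}
    - {"jaw": 100,"tx": 19.4,"ty": -32.7,"tz": 0,"wx": 0,"wy": 0,"wz": 0}
    - {"jaw": 100,"tx": 19.4,"ty": -32.7,"tz": 0,"wx": 0,"wy": 0,"wz": 0}
    - {"jaw": 100,"tx": 19.4,"ty": -32.7,"tz": 0,"wx": 0,"wy": 0,"wz": 0}

```text
clock: 0.82
eef_pos: [0.2475, -0.3617, 0.4043]
tcp_rot: [[1.0, 0.001, -0.0], [0.001, -1.0, 0.0], [-0.0, -0.0, -1.0]]
force: [0.9, -0.2, 0.2]
width: 0.0913
```

>>> arm_command:
  targets:
    - {"jaw": 100,"tx": 19.4,"ty": -32.7,"tz": 0,"wx": 0,"wy": 0,"wz": 0}
    - {"jaw": 100,"tx": 19.4,"ty": -32.7,"tz": 0,"wx": 0,"wy": 0,"wz": 0}
    - {"jaw": 100,"tx": 19.4,"ty": -32.7,"tz": 0,"wx": 0,"wy": 0,"wz": 0}
    - {"jaw": 100,"tx": 19.4,"ty": -32.7,"tz": 0,"wx": 0,"wy": 0,"wz": 0}
    - {"jaw": 100,"tx": 19.4,"ty": -32.7,"tz": 0,"wx": 0,"wy": 0,"wz": 0}
    - {"jaw": 100,"tx": 19.4,"ty": -32.7,"tz": 0,"wx": 0,"wy": 0,"wz": 0}
    - {"jaw": 100,"tx": 19.4,"ty": -32.7,"tz": 0,"wx": 0,"wy": 0,"wz": 0}
    - {"jaw": 100,"tx": 19.4,"ty": -32.7,"tz": 0,"wx": 0,"wy": 0,"wz": 0}

```text
clock: 1.48
eef_pos: [0.4021, -0.0996, 0.4047]
tcp_rot: [[1.0, 0.002, 0.0], [0.002, -1.0, -0.0], [0.0, 0.0, -1.0]]
force: [0.2, -1.2, 0.1]
width: 0.0919
```

>>> arm_command:
  targets:
    - {"jaw": 100,"tx": 19.4,"ty": -32.7,"tz": 0,"wx": 0,"wy": 0,"wz": 0}
    - {"jaw": 100,"tx": 19.4,"ty": -32.7,"tz": 0,"wx": 0,"wy": 0,"wz": 0}
    - {"jaw": 100,"tx": 19.4,"ty": -32.7,"tz": 0,"wx": 0,"wy": 0,"wz": 0}
    - {"jaw": 100,"tx": 19.4,"ty": -32.7,"tz": 0,"wx": 0,"wy": 0,"wz": 0}
    - {"jaw": 100,"tx": 10,"ty": -32.7,"tz": 0,"wx": 0,"wy": 0,"wz": 0}
    - {"jaw": 100,"tx": 0,"ty": -32.7,"tz": 0,"wx": 0,"wy": 0,"wz": 0}
    - {"jaw": 100,"tx": 0,"ty": 0,"tz": 0,"wx": 0,"wy": 0,"wz": 0}
    - {"jaw": 100,"tx": 0,"ty": 0,"tz": 0,"wx": 0,"wy": 0,"wz": 0}

```text
clock: 2.15
eef_pos: [0.4887, 0.0961, 0.4043]
tcp_rot: [[1.0, 0.005, -0.001], [0.005, -1.0, -0.0], [-0.001, 0.0, -1.0]]
force: [-0.1, -0.6, 0.2]
width: 0.092
```

```bash
python3 - <<'E'
from h import *
s=snap('wrist','w2'); print(s['xyz'],s['attitude'].round(3)); st()
E
```

```text
['img', 'intrinsics', 'xyz', 'attitude']
[0.56659147 0.0953036  0.38397449] [[ 0.005  0.96   0.278]
 [-1.     0.005  0.002]
 [ 0.001 -0.278  0.96 ]]
clock 2.2
eef_pos [0.4888, 0.095, 0.4043]
tcp_rot [[1.0, 0.0032, -0.0008], [0.0032, -1.0, -0.0005], [-0.0008, 0.0005, -1.0]]
force [1.1501, -0.6536, 0.2328]
width 0.092
q [-0.0511, -0.0433, 1.8084, -0.0005, 1.3773, 1.5166]
```

View pics/w2.png

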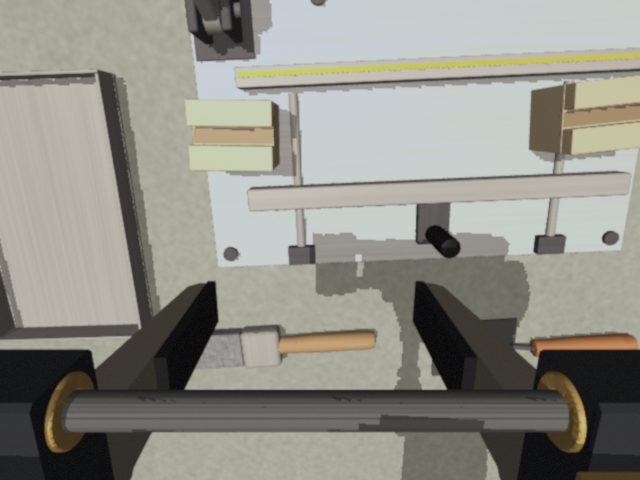

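```bash
python3 - <<'E'
from h import *
def m(p,z): return np.array([px('w2',*q,z) for q in p])
print('off1',rect(m([(187,100),(271,100),(273,169),(190,167)],.076)))
print('fence topfront',m([(239,86),(640,68)],.034))
print('fence back left',m([(236,68)],.034))
print('jawface',m([(250,188),(628,174)],.034)); print('post',m([(449,246)],.075))
print('plate',m([(220,267),(622,250)],.012))
print('off2 left top',m([(565,83),(563,153)],.076))
print('tray inner right top',m([(99,71),(143,325)],.030))
E
```

```text
off1 (array([0.5601, 0.1588]), 'yaw', -0.0072, 'len', np.float64(0.0627), 'wid', np.float64(0.0494))
fence topfront [[ 0.5982  0.1581  0.034 ]
 [ 0.6136 -0.1702  0.034 ]]
fence back left [[0.6119 0.1599 0.034 ]]
jawface [[ 0.5137  0.1525  0.034 ]
 [ 0.5277 -0.1797  0.034 ]]
post [[ 0.4733 -0.0146  0.075 ]]
plate [[ 0.4313  0.1892  0.012 ]
 [ 0.451  -0.2079  0.012 ]]
off2 left top [[ 0.5977 -0.0862  0.076 ]
 [ 0.548  -0.0937  0.076 ]]
tray inner right top [[0.6095 0.2741 0.03  ]
 [0.3764 0.2647 0.03  ]]
```

The wrist view shows offcut1's top at about (187–272, 100–168). The fence front edge runs (239,86)–(640,68), and the post top is near (449,246). Fence x is about 0.598, and the fence-to-jaw distance of 85 mm is consistent. Next I pick offcut1 across its ends, so the gripper body stays clear of the flag.

>>> arm_command:
  targets:
    - {"jaw": 100,"tx": 23.6,"ty": -21.7,"tz": 0,"wx": 0,"wy": 0,"wz": 0}
    - {"jaw": 100,"tx": 23.6,"ty": -21.7,"tz": 0,"wx": 0,"wy": 0,"wz": 0}
    - {"jaw": 100,"tx": 23.5,"ty": -21.6,"tz": 0,"wx": 0,"wy": 0,"wz": 0}
    - {"jaw": 100,"tx": 0,"ty": 0,"tz": 35,"wx": 0,"wy": 0,"wz": 0}
    - {"jaw": 100,"tx": 0,"ty": 0,"tz": 35,"wx": 0,"wy": 0,"wz": 0}
    - {"jaw": 100,"tx": 0,"ty": 0,"tz": 35,"wx": 0,"wy": 0,"wz": 0}
    - {"jaw": 100,"tx": 0,"ty": 0,"tz": 0,"wx": 0,"wy": 0,"wz": 0}
    - {"jaw": 100,"tx": 0,"ty": 0,"tz": 0,"wx": 0,"wy": 0,"wz": 0}

```text
clock: 2.87
eef_pos: [0.5589, 0.1585, 0.2982]
tcp_rot: [[1.0, -0.0, -0.005], [-0.0, -1.0, -0.001], [-0.005, 0.001, -1.0]]
force: [0.7, 0.7, 0.9]
width: 0.0918
```

>>> arm_command:
  targets:
    - {"jaw": 100,"tx": 0,"ty": 0,"tz": 25,"wx": 0,"wy": 0,"wz": 0}
    - {"jaw": 100,"tx": 0,"ty": 0,"tz": 25,"wx": 0,"wy": 0,"wz": 0}
    - {"jaw": 100,"tx": 0,"ty": 0,"tz": 23,"wx": 0,"wy": 0,"wz": 0}
    - {"jaw": 100,"tx": 0,"ty": 0,"tz": 0,"wx": 0,"wy": 0,"wz": 0}
    - {"jaw": 50,"tx": 0,"ty": 0,"tz": 0,"wx": 0,"wy": 0,"wz": 0}
    - {"jaw": 50,"tx": 0,"ty": 0,"tz": 0,"wx": 0,"wy": 0,"wz": 0}
    - {"jaw": 50,"tx": 0,"ty": 0,"tz": 0,"wx": 0,"wy": 0,"wz": 0}
    - {"jaw": 50,"tx": 0,"ty": 0,"tz": 0,"wx": 0,"wy": 0,"wz": 0}
  force: 25

```text
clock: 3.53
eef_pos: [0.5606, 0.1599, 0.2291]
tcp_rot: [[1.0, 0.002, 0.004], [0.002, -1.0, 0.0], [0.004, -0.0, -1.0]]
force: [0.9, -0.1, 0.1]
width: 0.0677
```

>>> arm_command:
  targets:
    - {"jaw": 50,"tx": 0,"ty": 0,"tz": 0,"wx": 0,"wy": 0,"wz": 0}
    - {"jaw": 50,"tx": 0,"ty": 0,"tz": 0,"wx": 0,"wy": 0,"wz": 0}

```text
clock: 3.7
eef_pos: [0.5605, 0.1601, 0.2287]
tcp_rot: [[1.0, 0.002, 0.003], [0.002, -1.0, 0.0], [0.003, -0.0, -1.0]]
force: [-0.4, 0.1, 6.7]
width: 0.0636
```

>>> arm_command:
  targets:
    - {"jaw": 50,"tx": 0,"ty": 0,"tz": -15,"wx": 0,"wy": 0,"wz": 0}
    - {"jaw": 50,"tx": 0,"ty": 0,"tz": -30,"wx": 0,"wy": 0,"wz": 0}
    - {"jaw": 50,"tx": 0,"ty": 0,"tz": -30,"wx": 0,"wy": 0,"wz": 0}
    - {"jaw": 50,"tx": 0,"ty": -20,"tz": -20,"wx": 0,"wy": 0,"wz": 0}
    - {"jaw": 50,"tx": -3,"ty": -33,"tz": 0,"wx": 0,"wy": 0,"wz": 0}
    - {"jaw": 50,"tx": -3,"ty": -33,"tz": 0,"wx": 0,"wy": 0,"wz": 0}
    - {"jaw": 50,"tx": -3,"ty": -33,"tz": 0,"wx": 0,"wy": 0,"wz": 0}
    - {"jaw": 50,"tx": -3,"ty": -33,"tz": 0,"wx": 0,"wy": 0,"wz": 0}

```text
clock: 4.37
eef_pos: [0.5468, 0.3132, 0.3218]
tcp_rot: [[1.0, 0.002, -0.0], [0.002, -1.0, -0.0], [-0.0, 0.0, -1.0]]
force: [0.1, 0.9, -2.0]
width: 0.0641
```

>>> arm_command:
  targets:
    - {"jaw": 50,"tx": -3,"ty": -31,"tz": 0,"wx": 0,"wy": 0,"wz": 0}
    - {"jaw": 50,"tx": 0,"ty": 0,"tz": 0,"wx": 0,"wy": 0,"wz": 0}
    - {"jaw": 50,"tx": 0,"ty": 0,"tz": 35,"wx": 0,"wy": 0,"wz": 0}
    - {"jaw": 50,"tx": 0,"ty": 0,"tz": 35,"wx": 0,"wy": 0,"wz": 0}
    - {"jaw": 50,"tx": 0,"ty": 0,"tz": 20,"wx": 0,"wy": 0,"wz": 0}
    - {"jaw": 50,"tx": 0,"ty": 0,"tz": 0,"wx": 0,"wy": 0,"wz": 0}
    - {"jaw": 50,"tx": 0,"ty": 0,"tz": 8,"wx": 0,"wy": 0,"wz": 0}
    - {"jaw": 50,"tx": 0,"ty": 0,"tz": 0,"wx": 0,"wy": 0,"wz": 0}

```text
clock: 5.03
eef_pos: [0.5446, 0.3426, 0.224]
tcp_rot: [[1.0, 0.001, 0.001], [0.001, -1.0, 0.0], [0.001, -0.0, -1.0]]
force: [0.5, -1.0, -0.7]
width: 0.0636
```

>>> arm_command:
  targets:
    - {"jaw": 50,"tx": 0,"ty": 0,"tz": 3,"wx": 0,"wy": 0,"wz": 0}
    - {"jaw": 85,"tx": 0,"ty": 0,"tz": 0,"wx": 0,"wy": 0,"wz": 0}
    - {"jaw": 85,"tx": 0,"ty": 0,"tz": 0,"wx": 0,"wy": 0,"wz": 0}
    - {"jaw": 85,"tx": 0,"ty": 0,"tz": 0,"wx": 0,"wy": 0,"wz": 0}
    - {"jaw": 85,"tx": 0,"ty": 0,"tz": -20,"wx": 0,"wy": 0,"wz": 0}
    - {"jaw": 85,"tx": 0,"ty": 0,"tz": -30,"wx": 0,"wy": 0,"wz": 0}
    - {"jaw": 85,"tx": 0,"ty": 0,"tz": -35,"wx": 0,"wy": 0,"wz": 0}
    - {"jaw": 100,"tx": 0,"ty": 20,"tz": -30,"wx": 0,"wy": 0,"wz": 0}

```text
clock: 5.7
eef_pos: [0.544, 0.3248, 0.3386]
tcp_rot: [[1.0, 0.004, 0.002], [0.004, -1.0, 0.002], [0.002, -0.002, -1.0]]
force: [1.1, -0.5, 1.0]
width: 0.0829
```

>>> arm_command:
  targets:
    - {"jaw": 100,"tx": 2.4,"ty": 36,"tz": 0,"wx": 0,"wy": 0,"wz": 0}
    - {"jaw": 100,"tx": 2.4,"ty": 36,"tz": 0,"wx": 0,"wy": 0,"wz": 0}
    - {"jaw": 100,"tx": 2.4,"ty": 36,"tz": 0,"wx": 0,"wy": 0,"wz": 0}
    - {"jaw": 100,"tx": 2.4,"ty": 36,"tz": 0,"wx": 0,"wy": 0,"wz": 0}
    - {"jaw": 100,"tx": 2.4,"ty": 36,"tz": 0,"wx": 0,"wy": 0,"wz": 0}
    - {"jaw": 100,"tx": 2.4,"ty": 36,"tz": 0,"wx": 0,"wy": 0,"wz": 0}
    - {"jaw": 100,"tx": 2.4,"ty": 36,"tz": 0,"wx": 0,"wy": 0,"wz": 0}
    - {"jaw": 100,"tx": 2.4,"ty": 36,"tz": 0,"wx": 0,"wy": 0,"wz": 0}

```text
clock: 6.37
eef_pos: [0.5639, 0.0332, 0.3368]
tcp_rot: [[1.0, 0.002, 0.002], [0.002, -1.0, -0.0], [0.002, 0.0, -1.0]]
force: [0.1, 0.3, -0.7]
width: 0.0918
```

>>> arm_command:
  targets:
    - {"jaw": 100,"tx": 2.4,"ty": 36,"tz": 0,"wx": 0,"wy": 0,"wz": 0}
    - {"jaw": 100,"tx": 2.4,"ty": 36,"tz": 0,"wx": 0,"wy": 0,"wz": 0}
    - {"jaw": 100,"tx": 2.4,"ty": 36,"tz": 0,"wx": 0,"wy": 0,"wz": 0}
    - {"jaw": 100,"tx": 2.4,"ty": 36,"tz": 0,"wx": 0,"wy": 0,"wz": 0}
    - {"jaw": 100,"tx": 2,"ty": 15,"tz": 0,"wx": 0,"wy": 0,"wz": 0}
    - {"jaw": 100,"tx": 0,"ty": 0,"tz": 0,"wx": 0,"wy": 0,"wz": -0.109}
    - {"jaw": 100,"tx": 0,"ty": 0,"tz": 0,"wx": 0,"wy": 0,"wz": 0}
    - {"jaw": 100,"tx": 0,"ty": 0,"tz": 0,"wx": 0,"wy": 0,"wz": 0}

```text
clock: 7.03
eef_pos: [0.576, -0.1237, 0.3361]
tcp_rot: [[0.994, 0.108, 0.0], [0.108, -0.994, 0.0], [0.0, -0.0, -1.0]]
force: [-0.2, -0.2, 0.3]
width: 0.0921
```

```bash
python3 - <<'E'
from h import *
s=snap('wrist','w3'); t=snap('top','top1'); st()
cv2.imwrite('pics/w3b.png',np.hstack([cv2.resize(s['img'],(400,300)),cv2.resize(t['img'][170:320,120:320],(400,300))])[:,:,::-1])
E
```

```text
['img', 'intrinsics', 'xyz', 'attitude']
['img', 'intrinsics', 'xyz', 'attitude']
clock 7.1333
eef_pos [0.5759, -0.1231, 0.3359]
tcp_rot [[0.994, 0.1096, 0.0002], [0.1096, -0.994, 0.0001], [0.0002, -0.0001, -1.0]]
force [-0.4071, -0.0909, -0.3879]
width 0.092
q [-0.4157, 0.2534, 1.6268, 0.0002, 1.2613, 1.0452]
```

View pics/w3b.png

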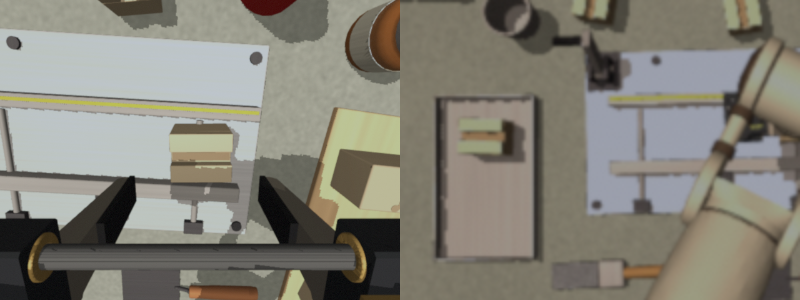

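Offcut1 is in the tray. Offcut2 is centred between the fingers, at about (201,157) in the half-size view. Descending.

>>> arm_command:
  targets:
    - {"jaw": 100,"tx": 0,"ty": 1,"tz": 30,"wx": 0,"wy": 0,"wz": 0}
    - {"jaw": 100,"tx": 0,"ty": 0,"tz": 30,"wx": 0,"wy": 0,"wz": 0}
    - {"jaw": 100,"tx": 0,"ty": 0,"tz": 30,"wx": 0,"wy": 0,"wz": 0}
    - {"jaw": 100,"tx": 0,"ty": 0,"tz": 17,"wx": 0,"wy": 0,"wz": 0}
    - {"jaw": 100,"tx": 0,"ty": 0,"tz": 0,"wx": 0,"wy": 0,"wz": 0}
    - {"jaw": 50,"tx": 0,"ty": 0,"tz": 0,"wx": 0,"wy": 0,"wz": 0}
    - {"jaw": 50,"tx": 0,"ty": 0,"tz": 0,"wx": 0,"wy": 0,"wz": 0}
    - {"jaw": 50,"tx": 0,"ty": 0,"tz": 0,"wx": 0,"wy": 0,"wz": 0}

```text
clock: 7.8
eef_pos: [0.577, -0.1251, 0.231]
tcp_rot: [[0.994, 0.111, 0.004], [0.111, -0.994, -0.002], [0.003, 0.002, -1.0]]
force: [0.3, -0.1, -0.4]
width: 0.074
```

>>> arm_command:
  targets:
    - {"jaw": 50,"tx": 0,"ty": 0,"tz": 0,"wx": 0,"wy": 0,"wz": 0}
    - {"jaw": 50,"tx": 0,"ty": 0,"tz": 0,"wx": 0,"wy": 0,"wz": 0}
    - {"jaw": 50,"tx": 0,"ty": 0,"tz": 0,"wx": 0,"wy": 0,"wz": 0}
    - {"jaw": 50,"tx": 0,"ty": 0,"tz": -15,"wx": 0,"wy": 0,"wz": 0}
    - {"jaw": 50,"tx": 0,"ty": 0,"tz": -30,"wx": 0,"wy": 0,"wz": 0}
    - {"jaw": 50,"tx": 0,"ty": 0,"tz": -35,"wx": 0,"wy": 0,"wz": 0}
    - {"jaw": 50,"tx": 0,"ty": 0,"tz": -35,"wx": 0,"wy": 0,"wz": 0}
    - {"jaw": 50,"tx": 0,"ty": 0,"tz": 0,"wx": 0,"wy": 0,"wz": 0.06}

```text
clock: 8.47
eef_pos: [0.5779, -0.1257, 0.352]
tcp_rot: [[0.999, 0.05, 0.012], [0.05, -0.999, -0.005], [0.012, 0.006, -1.0]]
force: [1.1, -0.3, -0.9]
width: 0.0639
```

>>> arm_command:
  targets:
    - {"jaw": 50,"tx": -9.2,"ty": -34,"tz": 0,"wx": 0,"wy": 0,"wz": 0}
    - {"jaw": 50,"tx": -9.2,"ty": -34,"tz": 0,"wx": 0,"wy": 0,"wz": 0}
    - {"jaw": 50,"tx": -9.2,"ty": -34,"tz": 0,"wx": 0,"wy": 0,"wz": 0}
    - {"jaw": 50,"tx": -9.2,"ty": -34,"tz": 0,"wx": 0,"wy": 0,"wz": 0}
    - {"jaw": 50,"tx": -9.2,"ty": -34,"tz": 0,"wx": 0,"wy": 0,"wz": 0}
    - {"jaw": 50,"tx": -9.2,"ty": -34,"tz": 0,"wx": 0,"wy": 0,"wz": 0}
    - {"jaw": 50,"tx": -9.2,"ty": -34,"tz": 0,"wx": 0,"wy": 0,"wz": 0}
    - {"jaw": 50,"tx": -9.2,"ty": -34,"tz": 0,"wx": 0,"wy": 0,"wz": 0}

```text
clock: 9.13
eef_pos: [0.4875, 0.1443, 0.3435]
tcp_rot: [[0.999, 0.05, -0.001], [0.05, -0.999, 0.0], [-0.001, -0.0, -1.0]]
force: [0.9, -0.0, -1.7]
width: 0.0638
```

>>> arm_command:
  targets:
    - {"jaw": 50,"tx": -9.2,"ty": -34,"tz": 0,"wx": 0,"wy": 0,"wz": 0}
    - {"jaw": 50,"tx": -9.2,"ty": -34,"tz": 0,"wx": 0,"wy": 0,"wz": 0}
    - {"jaw": 50,"tx": -9.2,"ty": -34,"tz": 0,"wx": 0,"wy": 0,"wz": 0}
    - {"jaw": 50,"tx": -9.2,"ty": -34,"tz": 0,"wx": 0,"wy": 0,"wz": 0}
    - {"jaw": 50,"tx": -9.2,"ty": -34,"tz": 0,"wx": 0,"wy": 0,"wz": 0}
    - {"jaw": 50,"tx": -9.2,"ty": -34,"tz": 0,"wx": 0,"wy": 0,"wz": 0}
    - {"jaw": 50,"tx": 0,"ty": 0,"tz": 0,"wx": 0,"wy": 0,"wz": 0}
    - {"jaw": 50,"tx": 0,"ty": 0,"tz": 0,"wx": 0,"wy": 0,"wz": 0}

```text
clock: 9.8
eef_pos: [0.4221, 0.345, 0.3433]
tcp_rot: [[0.999, 0.054, -0.001], [0.054, -0.999, -0.0], [-0.001, 0.0, -1.0]]
force: [0.2, 0.2, -2.0]
width: 0.064
```

>>> arm_command:
  targets:
    - {"jaw": 50,"tx": 0,"ty": 0,"tz": 35,"wx": 0,"wy": 0,"wz": 0}
    - {"jaw": 50,"tx": 0,"ty": 0,"tz": 35,"wx": 0,"wy": 0,"wz": 0}
    - {"jaw": 50,"tx": 0,"ty": 0,"tz": 35,"wx": 0,"wy": 0,"wz": 0}
    - {"jaw": 50,"tx": 0,"ty": 0,"tz": 15,"wx": 0,"wy": 0,"wz": 0}
    - {"jaw": 50,"tx": 0,"ty": 0,"tz": 0,"wx": 0,"wy": 0,"wz": 0}

```text
clock: 10.22
eef_pos: [0.4226, 0.3419, 0.2206]
tcp_rot: [[0.999, 0.049, -0.005], [0.049, -0.999, -0.003], [-0.005, 0.003, -1.0]]
force: [0.5, -0.1, -1.1]
width: 0.0639
```

>>> arm_command:
  targets:
    - {"jaw": 85,"tx": 0,"ty": 0,"tz": 0,"wx": 0,"wy": 0,"wz": 0}
    - {"jaw": 85,"tx": 0,"ty": 0,"tz": 0,"wx": 0,"wy": 0,"wz": 0}
    - {"jaw": 85,"tx": 0,"ty": 0,"tz": 0,"wx": 0,"wy": 0,"wz": 0}
    - {"jaw": 85,"tx": 0,"ty": 0,"tz": -25,"wx": 0,"wy": 0,"wz": 0}
    - {"jaw": 85,"tx": 0,"ty": 0,"tz": -35,"wx": 0,"wy": 0,"wz": 0}
    - {"jaw": 85,"tx": 0,"ty": 0,"tz": -35,"wx": 0,"wy": 0,"wz": 0}
    - {"jaw": 60,"tx": 0,"ty": 0,"tz": -35,"wx": 0,"wy": 0,"wz": -0.121}
    - {"jaw": 60,"tx": 0,"ty": 0,"tz": -35,"wx": 0,"wy": 0,"wz": -0.121}

```text
clock: 10.88
eef_pos: [0.423, 0.3435, 0.3914]
tcp_rot: [[0.956, 0.294, 0.002], [0.294, -0.956, 0.001], [0.002, -0.0, -1.0]]
force: [0.4, 1.0, -0.5]
width: 0.0668
```

>>> arm_command:
  targets:
    - {"jaw": 60,"tx": 0,"ty": 0,"tz": -15,"wx": 0,"wy": 0,"wz": -0.121}
    - {"jaw": 60,"tx": 0,"ty": 0,"tz": 0,"wx": 0,"wy": 0,"wz": -0.121}
    - {"jaw": 60,"tx": 0,"ty": 0,"tz": 0,"wx": 0,"wy": 0,"wz": -0.121}
    - {"jaw": 60,"tx": 0,"ty": 0,"tz": 0,"wx": 0,"wy": 0,"wz": -0.121}
    - {"jaw": 60,"tx": 0,"ty": 0,"tz": 0,"wx": 0,"wy": 0,"wz": -0.121}
    - {"jaw": 60,"tx": 0,"ty": 0,"tz": 0,"wx": 0,"wy": 0,"wz": -0.121}
    - {"jaw": 60,"tx": 0,"ty": 0,"tz": 0,"wx": 0,"wy": 0,"wz": -0.121}
    - {"jaw": 60,"tx": 0,"ty": 0,"tz": 0,"wx": 0,"wy": 0,"wz": -0.121}

```text
clock: 11.55
eef_pos: [0.4232, 0.3436, 0.4047]
tcp_rot: [[0.299, 0.954, 0.002], [0.954, -0.299, 0.001], [0.001, 0.001, -1.0]]
force: [-0.3, 0.1, 0.7]
width: 0.0553
```

>>> arm_command:
  targets:
    - {"jaw": 60,"tx": 0,"ty": 0,"tz": 0,"wx": 0,"wy": 0,"wz": -0.121}
    - {"jaw": 60,"tx": 0,"ty": 0,"tz": 0,"wx": 0,"wy": 0,"wz": -0.121}
    - {"jaw": 60,"tx": 0,"ty": 0,"tz": 0,"wx": 0,"wy": 0,"wz": -0.118}
    - {"jaw": 60,"tx": -30,"ty": 26,"tz": 0,"wx": 0,"wy": 0,"wz": 0}
    - {"jaw": 60,"tx": -30,"ty": 26,"tz": 0,"wx": 0,"wy": 0,"wz": 0}
    - {"jaw": 60,"tx": -30,"ty": 26,"tz": 0,"wx": 0,"wy": 0,"wz": 0}
    - {"jaw": 60,"tx": -30,"ty": 26,"tz": 0,"wx": 0,"wy": 0,"wz": 0}
    - {"jaw": 60,"tx": 0,"ty": 0,"tz": 0,"wx": 0,"wy": 0,"wz": 0}

```text
clock: 12.22
eef_pos: [0.5367, 0.2242, 0.4047]
tcp_rot: [[-0.044, 0.999, 0.004], [0.999, 0.044, -0.002], [-0.002, 0.004, -1.0]]
force: [-0.5, -0.5, -0.1]
width: 0.0551
```

```bash
python3 - <<'E'
from h import *
s=snap('wrist','w4'); t=snap('scene','sc1'); st()
cv2.imwrite('pics/w4b.png',np.hstack([cv2.resize(s['img'],(400,300)),cv2.resize(t['img'][180:330,350:550],(400,300),interpolation=cv2.INTER_CUBIC)])[:,:,::-1])
E
```

```text
['img', 'intrinsics', 'xyz', 'attitude']
['img', 'intrinsics', 'xyz', 'attitude']
clock 12.3167
eef_pos [0.5338, 0.2279, 0.4044]
tcp_rot [[-0.0471, 0.9989, 0.0008], [0.9989, 0.0471, 0.0005], [0.0005, 0.0009, -1.0]]
force [-0.7516, 0.9371, -0.4811]
width 0.0553
q [0.1954, 0.1721, 1.5822, 0.0003, 1.3863, 0.1482]
```

View pics/w4b.png

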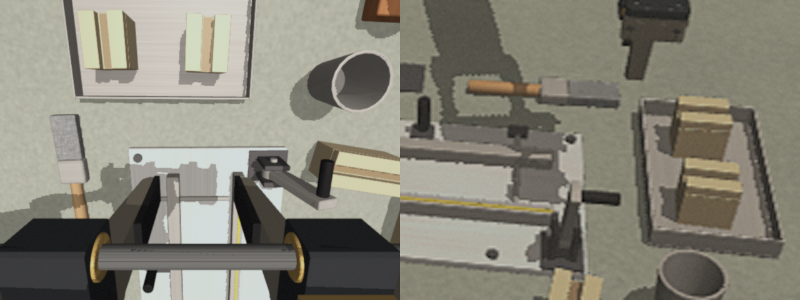

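The tray holds both offcuts. The handle runs from about (525,315) to (520,261) in the full wrist view, and from (641,278) to (660,279) in the scene view.

```bash
cat >> h.py <<'E'
SX,SY,YAW=.598,.163,.0475
def seat(x,y,z,s=None):
    X,Y,W=s or (SX,SY,YAW); c,n=np.cos(W),np.sin(W)
    return np.array([X+c*x-n*y, Y+n*x+c*y, .012+z])
E
python3 - <<'E'
from h import *
for q in(1.7,1.8,1.9,1.95):
    P=[seat(.055-.095*np.cos(q),y,.030+.095*np.sin(q)) for y in(.054,.012)]
    print(q,[proj('w4',p) for p in P],[proj('sc1',p) for p in P],P[0])
E
```

```text
1.7 [array([503.7, 261.8]), array([495.8, 319. ])] [array([457.1, 273.2]), array([437.5, 271.5])] [0.66260035 0.2201318  0.13620816]
1.8 [array([516.5, 260.9]), array([508.1, 317.8])] [array([457.2, 276.7]), array([437.5, 275. ])] [0.67193378 0.22057547 0.13451552]
1.9 [array([528.1, 259.5]), array([519.3, 316. ])] [array([457.2, 280.5]), array([437.4, 278.7])] [0.6810518  0.22100891 0.13189851]
1.95 [array([533.4, 258.7]), array([524.5, 314.9])] [array([457.2, 282.5]), array([437.4, 280.7])] [0.68550144 0.22122042 0.13025117]
```

>>> arm_command:
  targets:
    - {"jaw": 60,"tx": -8.5,"ty": 35.8,"tz": 0,"wx": 0,"wy": 0,"wz": 0}
    - {"jaw": 60,"tx": -8.5,"ty": 35.8,"tz": 0,"wx": 0,"wy": 0,"wz": 0}
    - {"jaw": 60,"tx": -8.5,"ty": 35.8,"tz": 0,"wx": 0,"wy": 0,"wz": 0}
    - {"jaw": 60,"tx": -8.5,"ty": 35.8,"tz": 0,"wx": 0,"wy": 0,"wz": 0}
    - {"jaw": 60,"tx": 0,"ty": 0,"tz": 35,"wx": 0,"wy": 0,"wz": 0}
    - {"jaw": 60,"tx": 0,"ty": 0,"tz": 35,"wx": 0,"wy": 0,"wz": 0}
    - {"jaw": 60,"tx": 0,"ty": 0,"tz": 28,"wx": 0,"wy": 0,"wz": 0}
    - {"jaw": 60,"tx": 0,"ty": 0,"tz": 0,"wx": 0,"wy": 0,"wz": 0}

```text
clock: 12.98
eef_pos: [0.6748, 0.2034, 0.2979]
tcp_rot: [[-0.052, 0.999, -0.013], [0.999, 0.052, -0.001], [-0.001, -0.013, -1.0]]
force: [-1.7, -0.1, -1.9]
width: 0.0553
```

>>> arm_command:
  targets:
    - {"jaw": 0,"tx": 0,"ty": 0,"tz": 0,"wx": 0,"wy": 0,"wz": 0}
    - {"jaw": 0,"tx": 0,"ty": 0,"tz": 0,"wx": 0,"wy": 0,"wz": 0}
    - {"jaw": 0,"tx": 0,"ty": 0,"tz": 0,"wx": 0,"wy": 0,"wz": 0}
    - {"jaw": 0,"tx": 0,"ty": 0,"tz": 0,"wx": 0,"wy": 0,"wz": 0}
    - {"jaw": 0,"tx": 0,"ty": 0,"tz": 0,"wx": 0,"wy": 0,"wz": 0}
    - {"jaw": 0,"tx": 0,"ty": 0,"tz": 0,"wx": 0,"wy": 0,"wz": 0}
  force: 20

```text
clock: 13.48
eef_pos: [0.678, 0.2024, 0.3071]
tcp_rot: [[-0.05, 0.999, 0.002], [0.999, 0.05, 0.0], [0.0, 0.002, -1.0]]
force: [-0.3, -0.0, 0.1]
width: 0.0173
```

```bash
python3 - <<'E'
from h import *
q0,q1=1.86,-.02
n=28; a=np.linspace(q0,q1,n+1)
y=-.095*np.cos(a)*1e3; z=.095*np.sin(a)*1e3
for i in range(n): print(round(a[i+1],3), 'ty',round(y[i+1]-y[i],1),'tz',round(-(z[i+1]-z[i]),1))
E
```

```text
1.793 ty -6.2 tz -1.6
1.726 ty -6.3 tz -1.2
1.659 ty -6.3 tz -0.8
1.591 ty -6.4 tz -0.3
1.524 ty -6.4 tz 0.1
1.457 ty -6.4 tz 0.5
1.39 ty -6.3 tz 0.9
1.323 ty -6.2 tz 1.4
1.256 ty -6.1 tz 1.8
1.189 ty -6.0 tz 2.2
1.121 ty -5.8 tz 2.6
1.054 ty -5.6 tz 3.0
0.987 ty -5.4 tz 3.3
0.92 ty -5.2 tz 3.7
0.853 ty -4.9 tz 4.0
0.786 ty -4.7 tz 4.4
0.719 ty -4.4 tz 4.7
0.651 ty -4.0 tz 4.9
0.584 ty -3.7 tz 5.2
0.517 ty -3.3 tz 5.4
0.45 ty -3.0 tz 5.6
0.383 ty -2.6 tz 5.8
0.316 ty -2.2 tz 6.0
0.249 ty -1.8 tz 6.1
0.181 ty -1.4 tz 6.2
0.114 ty -0.9 tz 6.3
0.047 ty -0.5 tz 6.4
-0.02 ty -0.1 tz 6.4
```

>>> arm_command:
  targets:
    - {"jaw": 0,"tx": 0,"ty": 0,"tz": 0,"wx": 0,"wy": 0,"wz": 0}
    - {"jaw": 0,"tx": 0,"ty": 0,"tz": 0,"wx": 0,"wy": 0,"wz": 0}
    - {"jaw": 0,"tx": 0,"ty": -6.2,"tz": -1.6,"wx": 0,"wy": 0,"wz": 0}
    - {"jaw": 0,"tx": 0,"ty": -6.3,"tz": -1.2,"wx": 0,"wy": 0,"wz": 0}
    - {"jaw": 0,"tx": 0,"ty": -6.3,"tz": -0.8,"wx": 0,"wy": 0,"wz": 0}
    - {"jaw": 0,"tx": 0,"ty": -6.4,"tz": -0.3,"wx": 0,"wy": 0,"wz": 0}
    - {"jaw": 0,"tx": 0,"ty": 0,"tz": 0,"wx": 0,"wy": 0,"wz": 0}
    - {"jaw": 0,"tx": 0,"ty": 0,"tz": 0,"wx": 0,"wy": 0,"wz": 0}

```text
clock: 14.15
eef_pos: [0.6525, 0.2012, 0.3117]
tcp_rot: [[-0.05, 0.999, 0.002], [0.999, 0.05, 0.0], [0.0, 0.002, -1.0]]
force: [0.2, 1.2, 7.9]
width: 0.013
```

>>> arm_command:
  targets:
    - {"jaw": 0,"tx": 0,"ty": -6.4,"tz": 0.1,"wx": 0,"wy": 0,"wz": 0}
    - {"jaw": 0,"tx": 0,"ty": -6.4,"tz": 0.5,"wx": 0,"wy": 0,"wz": 0}
    - {"jaw": 0,"tx": 0,"ty": -6.3,"tz": 0.9,"wx": 0,"wy": 0,"wz": 0}
    - {"jaw": 0,"tx": 0,"ty": -6.2,"tz": 1.4,"wx": 0,"wy": 0,"wz": 0}
    - {"jaw": 0,"tx": 0,"ty": -6.1,"tz": 1.8,"wx": 0,"wy": 0,"wz": 0}
    - {"jaw": 0,"tx": 0,"ty": -6.0,"tz": 2.2,"wx": 0,"wy": 0,"wz": 0}
    - {"jaw": 0,"tx": 0,"ty": -5.8,"tz": 2.6,"wx": 0,"wy": 0,"wz": 0}
    - {"jaw": 0,"tx": 0,"ty": -5.6,"tz": 3.0,"wx": 0,"wy": 0,"wz": 0}

```text
clock: 14.82
eef_pos: [0.603, 0.1987, 0.2964]
tcp_rot: [[-0.05, 0.999, -0.001], [0.999, 0.05, 0.0], [0.0, -0.001, -1.0]]
force: [3.0, 1.9, 2.7]
width: 0.0132
```

>>> arm_command:
  targets:
    - {"jaw": 0,"tx": 0,"ty": -5.4,"tz": 3.3,"wx": 0,"wy": 0,"wz": 0}
    - {"jaw": 0,"tx": 0,"ty": -5.2,"tz": 3.7,"wx": 0,"wy": 0,"wz": 0}
    - {"jaw": 0,"tx": 0,"ty": -4.9,"tz": 4.0,"wx": 0,"wy": 0,"wz": 0}
    - {"jaw": 0,"tx": 0,"ty": -4.7,"tz": 4.4,"wx": 0,"wy": 0,"wz": 0}
    - {"jaw": 0,"tx": 0,"ty": -4.4,"tz": 4.7,"wx": 0,"wy": 0,"wz": 0}
    - {"jaw": 0,"tx": 0,"ty": -4.0,"tz": 4.9,"wx": 0,"wy": 0,"wz": 0}
    - {"jaw": 0,"tx": 0,"ty": -3.7,"tz": 5.2,"wx": 0,"wy": 0,"wz": 0}
    - {"jaw": 0,"tx": 0,"ty": -3.3,"tz": 5.4,"wx": 0,"wy": 0,"wz": 0}

```text
clock: 15.48
eef_pos: [0.5679, 0.1969, 0.261]
tcp_rot: [[-0.05, 0.999, 0.0], [0.999, 0.05, 0.0], [0.0, 0.0, -1.0]]
force: [3.3, 2.4, 2.0]
width: 0.0134
```

>>> arm_command:
  targets:
    - {"jaw": 0,"tx": 0,"ty": -3.0,"tz": 5.6,"wx": 0,"wy": 0,"wz": 0}
    - {"jaw": 0,"tx": 0,"ty": -2.6,"tz": 5.8,"wx": 0,"wy": 0,"wz": 0}
    - {"jaw": 0,"tx": 0,"ty": -2.2,"tz": 6.0,"wx": 0,"wy": 0,"wz": 0}
    - {"jaw": 0,"tx": 0,"ty": -1.8,"tz": 6.1,"wx": 0,"wy": 0,"wz": 0}
    - {"jaw": 0,"tx": 0,"ty": -1.4,"tz": 6.2,"wx": 0,"wy": 0,"wz": 0}
    - {"jaw": 0,"tx": 0,"ty": -0.9,"tz": 6.3,"wx": 0,"wy": 0,"wz": 0}
    - {"jaw": 0,"tx": 0,"ty": 0,"tz": 0,"wx": 0,"wy": 0,"wz": 0}
    - {"jaw": 0,"tx": 0,"ty": 0,"tz": 0,"wx": 0,"wy": 0,"wz": 0}

```text
clock: 16.15
eef_pos: [0.5564, 0.1962, 0.2244]
tcp_rot: [[-0.05, 0.999, -0.0], [0.999, 0.05, 0.0], [0.0, 0.0, -1.0]]
force: [5.8, 3.3, -2.3]
width: 0.0134
```

>>> arm_command:
  targets:
    - {"jaw": 0,"tx": 0,"ty": -0.5,"tz": 4,"wx": 0,"wy": 0,"wz": 0}
    - {"jaw": 0,"tx": 0,"ty": -0.3,"tz": 4,"wx": 0,"wy": 0,"wz": 0}
    - {"jaw": 0,"tx": 0,"ty": 0,"tz": 3,"wx": 0,"wy": 0,"wz": 0}
    - {"jaw": 0,"tx": 0,"ty": 0,"tz": 0,"wx": 0,"wy": 0,"wz": 0}
    - {"jaw": 0,"tx": 0,"ty": 0,"tz": 0,"wx": 0,"wy": 0,"wz": 0}

```text
clock: 16.57
eef_pos: [0.5558, 0.1961, 0.2141]
tcp_rot: [[-0.05, 0.999, 0.001], [0.999, 0.05, -0.0], [-0.0, 0.001, -1.0]]
force: [5.6, 3.1, 0.4]
width: 0.0134
```

>>> arm_command:
  targets:
    - {"jaw": 0,"tx": 0,"ty": 0,"tz": 3,"wx": 0,"wy": 0,"wz": 0}
    - {"jaw": 0,"tx": 0,"ty": 0,"tz": 2,"wx": 0,"wy": 0,"wz": 0}
    - {"jaw": 0,"tx": 0,"ty": 0,"tz": 0,"wx": 0,"wy": 0,"wz": 0}
    - {"jaw": 0,"tx": 0,"ty": 0,"tz": 0,"wx": 0,"wy": 0,"wz": 0}

```text
clock: 16.9
eef_pos: [0.5561, 0.1963, 0.2127]
tcp_rot: [[-0.05, 0.999, -0.001], [0.999, 0.05, -0.001], [-0.001, -0.001, -1.0]]
force: [-7.2, -0.1, 25.0]
width: 0.0135
```

The stop is on its rest: 25 N pressing down at the expected handle height. Now the bricks.

>>> arm_command:
  targets:
    - {"jaw": 45,"tx": 0,"ty": 0,"tz": -3,"wx": 0,"wy": 0,"wz": 0}
    - {"jaw": 45,"tx": 0,"ty": 0,"tz": 0,"wx": 0,"wy": 0,"wz": 0}
    - {"jaw": 45,"tx": 0,"ty": 0,"tz": 0,"wx": 0,"wy": 0,"wz": 0}
    - {"jaw": 45,"tx": 0,"ty": 0,"tz": -25,"wx": 0,"wy": 0,"wz": 0}
    - {"jaw": 45,"tx": 0,"ty": 0,"tz": -40,"wx": 0,"wy": 0,"wz": 0}
    - {"jaw": 100,"tx": 0,"ty": 0,"tz": -40,"wx": 0,"wy": 0,"wz": 0}
    - {"jaw": 100,"tx": 0,"ty": 0,"tz": -40,"wx": 0,"wy": 0,"wz": 0}
    - {"jaw": 100,"tx": 0,"ty": 0,"tz": -40,"wx": 0,"wy": 0,"wz": 0}

```text
clock: 17.57
eef_pos: [0.5548, 0.1959, 0.3975]
tcp_rot: [[-0.05, 0.999, -0.004], [0.999, 0.05, -0.001], [-0.001, -0.004, -1.0]]
force: [1.0, 0.7, 0.5]
width: 0.0595
```

>>> arm_command:
  targets:
    - {"jaw": 100,"tx": -36,"ty": -1.3,"tz": 0,"wx": 0,"wy": 0,"wz": 0}
    - {"jaw": 100,"tx": -36,"ty": -1.3,"tz": 0,"wx": 0,"wy": 0,"wz": 0}
    - {"jaw": 100,"tx": -36,"ty": -1.3,"tz": 0,"wx": 0,"wy": 0,"wz": 0}
    - {"jaw": 100,"tx": -36,"ty": -1.3,"tz": 0,"wx": 0,"wy": 0,"wz": 0}
    - {"jaw": 100,"tx": -36,"ty": -1.3,"tz": 0,"wx": 0,"wy": 0,"wz": 0}
    - {"jaw": 100,"tx": -36,"ty": -1.3,"tz": 0,"wx": 0,"wy": 0,"wz": 0}
    - {"jaw": 100,"tx": -36,"ty": -1.3,"tz": 0,"wx": 0,"wy": 0,"wz": 0}
    - {"jaw": 100,"tx": -36,"ty": -1.3,"tz": 0,"wx": 0,"wy": 0,"wz": 0}

```text
clock: 18.23
eef_pos: [0.5588, -0.0936, 0.3958]
tcp_rot: [[-0.05, 0.999, -0.004], [0.999, 0.05, 0.001], [0.001, -0.004, -1.0]]
force: [0.7, 0.5, -0.4]
width: 0.092
```

>>> arm_command:
  targets:
    - {"jaw": 100,"tx": -36,"ty": -1.3,"tz": 0,"wx": 0,"wy": 0,"wz": 0}
    - {"jaw": 100,"tx": -36,"ty": -1.3,"tz": 0,"wx": 0,"wy": 0,"wz": 0}
    - {"jaw": 100,"tx": -36,"ty": -1.3,"tz": 0,"wx": 0,"wy": 0,"wz": 0}
    - {"jaw": 100,"tx": -36,"ty": -1.3,"tz": 0,"wx": 0,"wy": 0,"wz": 0}
    - {"jaw": 100,"tx": -36,"ty": -1.3,"tz": 0,"wx": 0,"wy": 0,"wz": 0}
    - {"jaw": 100,"tx": -36,"ty": -1.3,"tz": 0,"wx": 0,"wy": 0,"wz": 0}
    - {"jaw": 100,"tx": -30,"ty": -1.3,"tz": 0,"wx": 0,"wy": 0,"wz": 0}
    - {"jaw": 100,"tx": 0,"ty": 0,"tz": 0,"wx": 0,"wy": 0,"wz": 0.031}

```text
clock: 18.9
eef_pos: [0.5612, -0.3433, 0.395]
tcp_rot: [[-0.014, 1.0, -0.004], [1.0, 0.014, 0.0], [0.0, -0.004, -1.0]]
force: [-0.1, -0.3, 0.3]
width: 0.0924
```

```bash
python3 - <<'E'
from h import *
s=snap('wrist','w5'); t=snap('scene','sc2'); st()
cv2.imwrite('pics/w5b.png',np.hstack([cv2.resize(s['img'],(400,300)),cv2.resize(t['img'][170:320,280:480],(400,300),interpolation=cv2.INTER_CUBIC)])[:,:,::-1])
E
```

```text
['img', 'intrinsics', 'xyz', 'attitude']
['img', 'intrinsics', 'xyz', 'attitude']
clock 19.0
eef_pos [0.562, -0.3393, 0.3952]
tcp_rot [[-0.0166, 0.9999, -0.0035], [0.9999, 0.0166, 0.0029], [0.0029, -0.0034, -1.0]]
force [-0.1296, -0.1546, -0.7153]
width 0.092
q [-0.7268, 0.3748, 1.3559, -0.0001, 1.4154, -0.7433]
```

View pics/w5b.png

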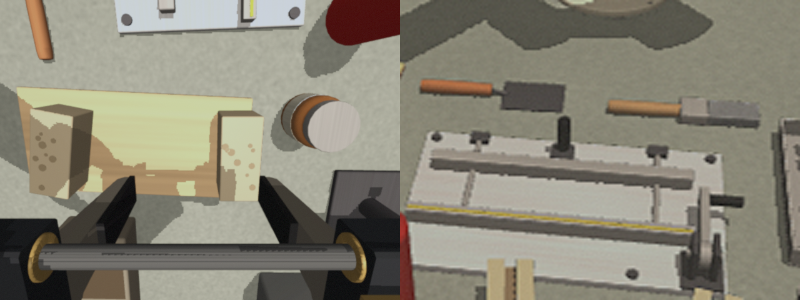

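The scene view shows the stop down across an empty lane. In the wrist view brick A's top spans about (219,112)–(265,202) at half scale, right of the finger centre, so it may have been knocked. Brick B's top is at about (30–92,105–200).

```bash
python3 - <<'E'
from h import *
h=1.6
for n,P in (('A',[(219,112),(264,116),(260,202),(219,198)]),):
    w=np.array([px('w5',u*h,v*h,.076) for u,v in P]); print(n,w[:,:2].tolist(),w.mean(0))
print(proj('w5',[.5633,-.3597,.076])/1.6, proj('w5',[.373,-.3609,.076])/1.6)
cv2.imwrite('pics/w5c.png',cv2.imread('pics/w5.png')[140:360,20:440])
E
```

```text
A [[0.5854, -0.3037], [0.6399, -0.3077], [0.6447, -0.4225], [0.5898, -0.4174]] [ 0.61495  -0.362825  0.076   ]
[199.8125 156.25  ] [ 49.5625 155.    ]
```

View pics/w5c.png

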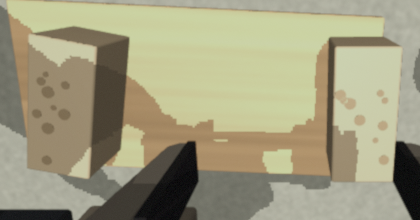

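Closer in, brick A's top corners in full pixels are (353,186), (421,186), (416,322), (352,321). Brick B's are about (48,176), (118,186), (113,318), (48,305). Brick A has been knocked roughly 50 mm in +x.

```bash
python3 - <<'E'
from h import *
for n,P in (('A',[(353,186),(421,186),(416,322),(352,321)]),('B',[(48,176),(118,186),(113,318),(48,305)])):
    w=np.array([px('w5',u,v,.076) for u,v in P])[:,:2]; e=w[0]+w[1]-w[2]-w[3]
    print(n,w.tolist(),w.mean(0),'yaw',np.arctan2(-e[0],e[1]),np.linalg.norm(e)/2,np.linalg.norm(w[1]+w[2]-w[0]-w[3])/2)
E
```

```text
A [[0.5876, -0.3087], [0.6388, -0.308], [0.6446, -0.4213], [0.5913, -0.4213]] [ 0.615575 -0.364825] yaw 0.04202924108149176 0.11304983414406232 0.052251172235654106
B [[0.358, -0.3045], [0.4098, -0.3113], [0.3919, -0.4217], [0.3396, -0.4107]] [ 0.374825 -0.36205 ] yaw -0.1660469480016797 0.10981034787304884 0.052805421123214284
```

>>> arm_command:
  targets:
    - {"jaw": 85,"tx": -13,"ty": 26.6,"tz": 0,"wx": 0,"wy": 0,"wz": -0.025}
    - {"jaw": 85,"tx": -13,"ty": 26.6,"tz": 0,"wx": 0,"wy": 0,"wz": 0}
    - {"jaw": 85,"tx": 0,"ty": 0,"tz": 35,"wx": 0,"wy": 0,"wz": 0}
    - {"jaw": 85,"tx": 0,"ty": 0,"tz": 35,"wx": 0,"wy": 0,"wz": 0}
    - {"jaw": 85,"tx": 0,"ty": 0,"tz": 25,"wx": 0,"wy": 0,"wz": 0}
    - {"jaw": 85,"tx": 0,"ty": 0,"tz": 0,"wx": 0,"wy": 0,"wz": 0}
    - {"jaw": 85,"tx": 0,"ty": 0,"tz": 0,"wx": 0,"wy": 0,"wz": 0}
    - {"jaw": 85,"tx": 0,"ty": 0,"tz": 0,"wx": 0,"wy": 0,"wz": 0}

```text
clock: 19.67
eef_pos: [0.6173, -0.3621, 0.3044]
tcp_rot: [[-0.045, 0.999, 0.002], [0.999, 0.045, -0.001], [-0.001, 0.001, -1.0]]
force: [0.0, -0.3, 0.1]
width: 0.0781
```

```bash
python3 - <<'E'
from h import *
s=snap('wrist','w6'); st()
for d in (-.026,.026):
  for e in(-.057,.057):
    c,n=np.cos(.042),np.sin(.042); print(proj('w6',[.6155+c*d-n*e,-.364+n*d+c*e,.076]))
cv2.imwrite('pics/w6b.png',cv2.resize(s['img'],(480,360))[:,:,::-1])
E
```

```text
['img', 'intrinsics', 'xyz', 'attitude']
clock 19.7167
eef_pos [0.6175, -0.3624, 0.3055]
tcp_rot [[-0.0448, 0.999, 0.0031], [0.999, 0.0448, -0.0026], [-0.0027, 0.003, -1.0]]
force [0.1624, -0.4873, -0.1207]
width 0.078
q [-0.699, 0.5949, 1.2368, -0.0, 1.3059, -0.7438]
[268.7 361.8]
[262.2 169.8]
[355.3 362. ]
[362.2 170.1]
```

View pics/w6b.png

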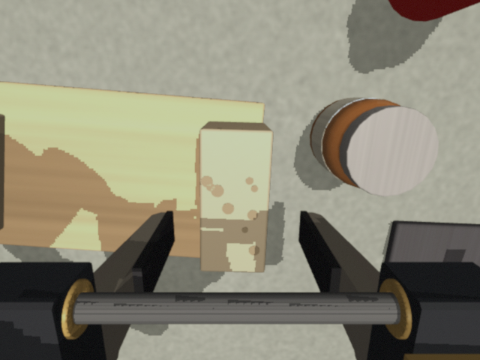

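The brick matches my estimate to within a few pixels and sits between the fingers, clear of the jar. Gripping it.

>>> arm_command:
  targets:
    - {"jaw": 85,"tx": 0,"ty": 0,"tz": 28,"wx": 0,"wy": 0,"wz": 0}
    - {"jaw": 85,"tx": 0,"ty": 0,"tz": 28,"wx": 0,"wy": 0,"wz": 0}
    - {"jaw": 85,"tx": 0,"ty": 0,"tz": 18,"wx": 0,"wy": 0,"wz": 0}
    - {"jaw": 85,"tx": 0,"ty": 0,"tz": 0,"wx": 0,"wy": 0,"wz": 0}
    - {"jaw": 40,"tx": 0,"ty": 0,"tz": 0,"wx": 0,"wy": 0,"wz": 0}
    - {"jaw": 40,"tx": 0,"ty": 0,"tz": 0,"wx": 0,"wy": 0,"wz": 0}
    - {"jaw": 40,"tx": 0,"ty": 0,"tz": 0,"wx": 0,"wy": 0,"wz": 0}
    - {"jaw": 40,"tx": 0,"ty": 0,"tz": 0,"wx": 0,"wy": 0,"wz": 0}
  force: 35

```text
clock: 20.38
eef_pos: [0.6173, -0.3631, 0.2313]
tcp_rot: [[-0.044, 0.999, 0.002], [0.999, 0.044, -0.003], [-0.003, 0.002, -1.0]]
force: [-4.2, -0.8, 3.2]
width: 0.0534
```

>>> arm_command:
  targets:
    - {"jaw": 40,"tx": 0,"ty": 0,"tz": 0,"wx": 0,"wy": 0,"wz": 0}
    - {"jaw": 40,"tx": 0,"ty": 0,"tz": 0,"wx": 0,"wy": 0,"wz": 0}
    - {"jaw": 40,"tx": 0,"ty": 0,"tz": 0,"wx": 0,"wy": 0,"wz": 0}

```text
clock: 20.63
eef_pos: [0.6171, -0.3631, 0.2312]
tcp_rot: [[-0.044, 0.999, 0.001], [0.999, 0.044, -0.003], [-0.003, 0.001, -1.0]]
force: [-3.2, -0.2, 6.9]
width: 0.0518
```

>>> arm_command:
  targets:
    - {"jaw": 40,"tx": 0,"ty": 0,"tz": -15,"wx": 0,"wy": 0,"wz": 0}
    - {"jaw": 40,"tx": 0,"ty": 0,"tz": -30,"wx": 0,"wy": 0,"wz": 0}
    - {"jaw": 40,"tx": 0,"ty": 0,"tz": -35,"wx": 0,"wy": 0,"wz": 0}
    - {"jaw": 40,"tx": 0,"ty": 0,"tz": 0,"wx": 0,"wy": 0,"wz": 0}
    - {"jaw": 40,"tx": 0,"ty": 0,"tz": 0,"wx": 0,"wy": 0,"wz": 0}

```text
clock: 21.05
eef_pos: [0.6176, -0.3629, 0.3124]
tcp_rot: [[-0.044, 0.999, 0.005], [0.999, 0.044, -0.004], [-0.004, 0.005, -1.0]]
force: [0.5, 0.1, -2.9]
width: 0.0519
```

>>> arm_command:
  targets:
    - {"jaw": 40,"tx": 0,"ty": -12,"tz": -20,"wx": 0,"wy": 0,"wz": -0.003}
    - {"jaw": 40,"tx": 0,"ty": -13,"tz": -20,"wx": 0,"wy": 0,"wz": 0}
    - {"jaw": 40,"tx": 35,"ty": 0,"tz": 0,"wx": 0,"wy": 0,"wz": 0}
    - {"jaw": 40,"tx": 35,"ty": 0,"tz": 0,"wx": 0,"wy": 0,"wz": 0}
    - {"jaw": 40,"tx": 35,"ty": 0,"tz": 0,"wx": 0,"wy": 0,"wz": 0}
    - {"jaw": 40,"tx": 35,"ty": 0,"tz": 0,"wx": 0,"wy": 0,"wz": 0}
    - {"jaw": 40,"tx": 35,"ty": 0,"tz": 0,"wx": 0,"wy": 0,"wz": 0}
    - {"jaw": 40,"tx": 35,"ty": 0,"tz": 0,"wx": 0,"wy": 0,"wz": 0}

```text
clock: 21.72
eef_pos: [0.5809, -0.1517, 0.3462]
tcp_rot: [[-0.047, 0.999, -0.004], [0.999, 0.047, 0.002], [0.002, -0.003, -1.0]]
force: [1.0, 0.5, -3.3]
width: 0.0521
```

>>> arm_command:
  targets:
    - {"jaw": 40,"tx": 35,"ty": 0,"tz": 0,"wx": 0,"wy": 0,"wz": 0}
    - {"jaw": 40,"tx": 35,"ty": 0,"tz": 0,"wx": 0,"wy": 0,"wz": 0}
    - {"jaw": 40,"tx": 35,"ty": 0,"tz": 0,"wx": 0,"wy": 0,"wz": 0}
    - {"jaw": 40,"tx": 35,"ty": 0,"tz": 0,"wx": 0,"wy": 0,"wz": 0}
    - {"jaw": 40,"tx": 35,"ty": 0,"tz": 0,"wx": 0,"wy": 0,"wz": 0}
    - {"jaw": 40,"tx": 35,"ty": 0,"tz": 0,"wx": 0,"wy": 0,"wz": 0}
    - {"jaw": 40,"tx": 35,"ty": 0,"tz": 0,"wx": 0,"wy": 0,"wz": 0}
    - {"jaw": 40,"tx": 0,"ty": 0,"tz": 0,"wx": 0,"wy": 0,"wz": 0}

```text
clock: 22.38
eef_pos: [0.5687, 0.0964, 0.3463]
tcp_rot: [[-0.052, 0.999, -0.004], [0.999, 0.052, 0.004], [0.004, -0.004, -1.0]]
force: [0.4, -0.5, -4.4]
width: 0.0517
```

>>> arm_command:
  targets:
    - {"jaw": 40,"tx": 0,"ty": 0,"tz": 0,"wx": 0,"wy": 0,"wz": 0}
    - {"jaw": 40,"tx": 0,"ty": 0,"tz": 0,"wx": 0,"wy": 0,"wz": 0}

```text
clock: 22.55
eef_pos: [0.57, 0.0907, 0.347]
tcp_rot: [[-0.047, 0.999, -0.003], [0.999, 0.047, -0.0], [-0.0, -0.003, -1.0]]
force: [-0.3, 0.1, -3.2]
width: 0.0518
```

>>> arm_command:
  targets:
    - {"jaw": 40,"tx": 0,"ty": 2,"tz": 35,"wx": 0,"wy": 0,"wz": 0}
    - {"jaw": 40,"tx": 0,"ty": 0,"tz": 35,"wx": 0,"wy": 0,"wz": 0}
    - {"jaw": 40,"tx": 0,"ty": 0,"tz": 25,"wx": 0,"wy": 0,"wz": 0}
    - {"jaw": 40,"tx": 0,"ty": 0,"tz": 12,"wx": 0,"wy": 0,"wz": 0}
    - {"jaw": 40,"tx": 0,"ty": 0,"tz": 4,"wx": 0,"wy": 0,"wz": 0}
    - {"jaw": 40,"tx": 0,"ty": 0,"tz": 3,"wx": 0,"wy": 0,"wz": 0}
    - {"jaw": 40,"tx": 0,"ty": 0,"tz": 0,"wx": 0,"wy": 0,"wz": 0}
    - {"jaw": 40,"tx": 0,"ty": 0,"tz": 0,"wx": 0,"wy": 0,"wz": 0}

```text
clock: 23.22
eef_pos: [0.5734, 0.0907, 0.2363]
tcp_rot: [[-0.047, 0.999, 0.003], [0.999, 0.047, -0.0], [-0.0, 0.003, -1.0]]
force: [-1.1, -1.2, -3.1]
width: 0.0518
```

>>> arm_command:
  targets:
    - {"jaw": 40,"tx": 0,"ty": 0,"tz": 3,"wx": 0,"wy": 0,"wz": 0}
    - {"jaw": 40,"tx": 0,"ty": 0,"tz": 2,"wx": 0,"wy": 0,"wz": 0}
    - {"jaw": 40,"tx": 0,"ty": 0,"tz": 0,"wx": 0,"wy": 0,"wz": 0}
    - {"jaw": 40,"tx": 0,"ty": 0,"tz": 0,"wx": 0,"wy": 0,"wz": 0}

```text
clock: 23.55
eef_pos: [0.5732, 0.0911, 0.2311]
tcp_rot: [[-0.047, 0.999, 0.002], [0.999, 0.047, -0.0], [-0.0, 0.002, -1.0]]
force: [-1.7, 1.4, 6.1]
width: 0.0519
```

>>> arm_command:
  targets:
    - {"jaw": 40,"tx": 4,"ty": 0,"tz": -0.5,"wx": 0,"wy": 0,"wz": 0}
    - {"jaw": 40,"tx": 4,"ty": 0,"tz": 0,"wx": 0,"wy": 0,"wz": 0}
    - {"jaw": 40,"tx": 3,"ty": 0,"tz": 0,"wx": 0,"wy": 0,"wz": 0}
    - {"jaw": 40,"tx": 2,"ty": 0,"tz": 0,"wx": 0,"wy": 0,"wz": 0}
    - {"jaw": 40,"tx": 0,"ty": 0,"tz": 0,"wx": 0,"wy": 0,"wz": 0}
    - {"jaw": 40,"tx": 0,"ty": 0,"tz": 0,"wx": 0,"wy": 0,"wz": 0}

```text
clock: 24.05
eef_pos: [0.5726, 0.1041, 0.2312]
tcp_rot: [[-0.048, 0.999, 0.003], [0.999, 0.048, -0.001], [-0.001, 0.003, -1.0]]
force: [0.6, -3.2, 5.1]
width: 0.0517
```

>>> arm_command:
  targets:
    - {"jaw": 40,"tx": 2,"ty": 0,"tz": 0,"wx": 0,"wy": 0,"wz": 0}
    - {"jaw": 40,"tx": 1,"ty": 0,"tz": 0,"wx": 0,"wy": 0,"wz": 0}
    - {"jaw": 40,"tx": 0,"ty": 0,"tz": 0,"wx": 0,"wy": 0,"wz": 0}
    - {"jaw": 40,"tx": 0,"ty": 0,"tz": 0,"wx": 0,"wy": 0,"wz": 0}

```text
clock: 24.38
eef_pos: [0.5725, 0.1069, 0.2312]
tcp_rot: [[-0.047, 0.999, 0.003], [0.999, 0.048, -0.001], [-0.001, 0.003, -1.0]]
force: [0.3, -4.6, 6.1]
width: 0.0516
```

>>> arm_command:
  targets:
    - {"jaw": 40,"tx": 1.5,"ty": 0,"tz": 0,"wx": 0,"wy": 0,"wz": 0}
    - {"jaw": 40,"tx": 1,"ty": 0,"tz": 0,"wx": 0,"wy": 0,"wz": 0}
    - {"jaw": 40,"tx": 0,"ty": 0,"tz": 0,"wx": 0,"wy": 0,"wz": 0}
    - {"jaw": 40,"tx": 0,"ty": 0,"tz": 0,"wx": 0,"wy": 0,"wz": 0}

```text
clock: 24.72
eef_pos: [0.5725, 0.1088, 0.2312]
tcp_rot: [[-0.048, 0.999, 0.003], [0.999, 0.048, -0.003], [-0.003, 0.003, -1.0]]
force: [-0.0, -7.0, 5.0]
width: 0.0516
```

>>> arm_command:
  targets:
    - {"jaw": 40,"tx": 1.5,"ty": 0,"tz": 0,"wx": 0,"wy": 0,"wz": 0}
    - {"jaw": 40,"tx": 1,"ty": 0,"tz": 0,"wx": 0,"wy": 0,"wz": 0}
    - {"jaw": 40,"tx": 0,"ty": 0,"tz": 0,"wx": 0,"wy": 0,"wz": 0}
    - {"jaw": 40,"tx": 0,"ty": 0,"tz": 0,"wx": 0,"wy": 0,"wz": 0}

```text
clock: 25.05
eef_pos: [0.5727, 0.1099, 0.2312]
tcp_rot: [[-0.048, 0.999, 0.003], [0.999, 0.048, -0.006], [-0.006, 0.003, -1.0]]
force: [0.5, -14.1, 4.8]
width: 0.0518
```

>>> arm_command:
  targets:
    - {"jaw": 40,"tx": -1.5,"ty": 0,"tz": 0,"wx": 0,"wy": 0,"wz": 0}
    - {"jaw": 75,"tx": 0,"ty": 0,"tz": 0,"wx": 0,"wy": 0,"wz": 0}
    - {"jaw": 75,"tx": 0,"ty": 0,"tz": 0,"wx": 0,"wy": 0,"wz": 0}
    - {"jaw": 75,"tx": 0,"ty": 0,"tz": 0,"wx": 0,"wy": 0,"wz": 0}
    - {"jaw": 75,"tx": 0,"ty": 0,"tz": -20,"wx": 0,"wy": 0,"wz": 0}
    - {"jaw": 75,"tx": 0,"ty": 0,"tz": -35,"wx": 0,"wy": 0,"wz": 0}
    - {"jaw": 100,"tx": 0,"ty": 0,"tz": -35,"wx": 0,"wy": 0,"wz": 0}
    - {"jaw": 100,"tx": 0,"ty": 0,"tz": -35,"wx": 0,"wy": 0,"wz": 0}

```text
clock: 25.72
eef_pos: [0.5709, 0.1112, 0.3556]
tcp_rot: [[-0.048, 0.999, -0.002], [0.999, 0.048, 0.001], [0.001, -0.002, -1.0]]
force: [1.7, -1.0, -0.6]
width: 0.0801
```

>>> arm_command:
  targets:
    - {"jaw": 100,"tx": -33,"ty": -15.7,"tz": 0,"wx": 0,"wy": 0,"wz": 0}
    - {"jaw": 100,"tx": -33,"ty": -15.7,"tz": 0,"wx": 0,"wy": 0,"wz": 0}
    - {"jaw": 100,"tx": -33,"ty": -15.7,"tz": 0,"wx": 0,"wy": 0,"wz": 0}
    - {"jaw": 100,"tx": -33,"ty": -15.7,"tz": 0,"wx": 0,"wy": 0,"wz": 0}
    - {"jaw": 100,"tx": -33,"ty": -15.7,"tz": 0,"wx": 0,"wy": 0,"wz": 0}
    - {"jaw": 100,"tx": -33,"ty": -15.7,"tz": 0,"wx": 0,"wy": 0,"wz": 0}
    - {"jaw": 100,"tx": -33,"ty": -15.7,"tz": 0,"wx": 0,"wy": 0,"wz": 0}
    - {"jaw": 100,"tx": -33,"ty": -15.7,"tz": 0,"wx": 0,"wy": 0,"wz": 0}

```text
clock: 26.38
eef_pos: [0.4576, -0.1598, 0.3547]
tcp_rot: [[-0.048, 0.999, 0.0], [0.999, 0.048, 0.001], [0.001, 0.0, -1.0]]
force: [0.4, -0.3, 0.5]
width: 0.0921
```

>>> arm_command:
  targets:
    - {"jaw": 100,"tx": -33,"ty": -15.7,"tz": 0,"wx": 0,"wy": 0,"wz": 0}
    - {"jaw": 100,"tx": -33,"ty": -15.7,"tz": 0,"wx": 0,"wy": 0,"wz": 0}
    - {"jaw": 100,"tx": -33,"ty": -15.7,"tz": 0,"wx": 0,"wy": 0,"wz": 0}
    - {"jaw": 100,"tx": -33,"ty": -15.7,"tz": 0,"wx": 0,"wy": 0,"wz": 0}
    - {"jaw": 100,"tx": -33,"ty": -15.7,"tz": 0,"wx": 0,"wy": 0,"wz": 0}
    - {"jaw": 100,"tx": -33,"ty": -15.7,"tz": 0,"wx": 0,"wy": 0,"wz": 0}
    - {"jaw": 100,"tx": 0,"ty": 0,"tz": 0,"wx": 0,"wy": 0,"wz": 0.114}
    - {"jaw": 100,"tx": 0,"ty": 0,"tz": 0,"wx": 0,"wy": 0,"wz": 0.114}

```text
clock: 27.05
eef_pos: [0.373, -0.3626, 0.3545]
tcp_rot: [[0.188, 0.982, 0.0], [0.982, -0.188, 0.001], [0.001, 0.0, -1.0]]
force: [1.0, -0.3, 0.5]
width: 0.0917
```

>>> arm_command:
  targets:
    - {"jaw": 100,"tx": 0,"ty": 0,"tz": 20,"wx": 0,"wy": 0,"wz": 0}
    - {"jaw": 100,"tx": 0,"ty": 0,"tz": 20,"wx": 0,"wy": 0,"wz": 0}
    - {"jaw": 100,"tx": 0,"ty": 0,"tz": 0,"wx": 0,"wy": 0,"wz": 0}
    - {"jaw": 100,"tx": 0,"ty": 0,"tz": 0,"wx": 0,"wy": 0,"wz": 0}

```text
clock: 27.38
eef_pos: [0.3737, -0.3605, 0.3139]
tcp_rot: [[0.18, 0.984, -0.001], [0.984, -0.18, 0.003], [0.003, -0.002, -1.0]]
force: [-0.2, 0.2, -0.2]
width: 0.0924
```

```bash
python3 - <<'E'
from h import *
s=snap('wrist','w7'); t=snap('top','top2'); st()
cv2.imwrite('pics/w7b.png',np.hstack([cv2.resize(s['img'],(400,300)),cv2.resize(t['img'][180:300,200:360],(400,300),interpolation=cv2.INTER_CUBIC)])[:,:,::-1])
E
```

```text
['img', 'intrinsics', 'xyz', 'attitude']
['img', 'intrinsics', 'xyz', 'attitude']
clock 27.4833
eef_pos [0.3741, -0.3613, 0.3159]
tcp_rot [[0.1796, 0.9837, 0.0009], [0.9837, -0.1796, -0.0009], [-0.0007, 0.001, -1.0]]
force [-0.5984, -0.0309, 0.6306]
width 0.0919
q [-1.0007, 0.1039, 1.8401, 0.0003, 1.1964, -0.8202]
```

View pics/w7b.png

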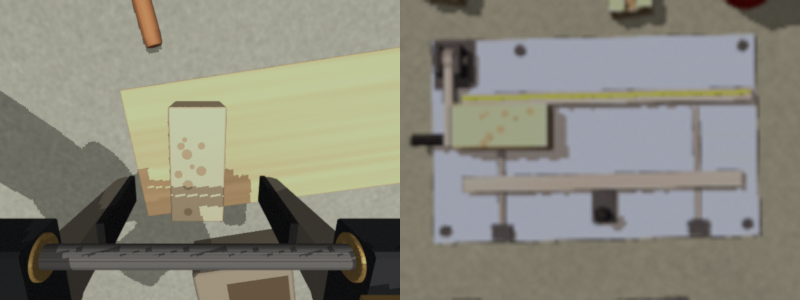

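Brick A lies against the stop and along the fence. Brick B is centred between the fingers (168–226 wide, centre 197) and aligned.

>>> arm_command:
  targets:
    - {"jaw": 100,"tx": 0,"ty": 0,"tz": 30,"wx": 0,"wy": 0,"wz": 0}
    - {"jaw": 100,"tx": 0,"ty": 0,"tz": 30,"wx": 0,"wy": 0,"wz": 0}
    - {"jaw": 100,"tx": 0,"ty": 0,"tz": 24,"wx": 0,"wy": 0,"wz": 0}
    - {"jaw": 100,"tx": 0,"ty": 0,"tz": 0,"wx": 0,"wy": 0,"wz": 0}
    - {"jaw": 40,"tx": 0,"ty": 0,"tz": 0,"wx": 0,"wy": 0,"wz": 0}
    - {"jaw": 40,"tx": 0,"ty": 0,"tz": 0,"wx": 0,"wy": 0,"wz": 0}
    - {"jaw": 40,"tx": 0,"ty": 0,"tz": 0,"wx": 0,"wy": 0,"wz": 0}
    - {"jaw": 40,"tx": 0,"ty": 0,"tz": 0,"wx": 0,"wy": 0,"wz": 0}
  force: 35

```text
clock: 28.15
eef_pos: [0.3743, -0.3621, 0.2331]
tcp_rot: [[0.18, 0.984, 0.002], [0.984, -0.18, -0.003], [-0.003, 0.003, -1.0]]
force: [-1.2, -0.6, 0.3]
width: 0.0674
```

>>> arm_command:
  targets:
    - {"jaw": 40,"tx": 0,"ty": 0,"tz": 0,"wx": 0,"wy": 0,"wz": 0}
    - {"jaw": 40,"tx": 0,"ty": 0,"tz": 0,"wx": 0,"wy": 0,"wz": 0}
    - {"jaw": 40,"tx": 0,"ty": 0,"tz": 0,"wx": 0,"wy": 0,"wz": 0}
    - {"jaw": 40,"tx": 0,"ty": 0,"tz": 0,"wx": 0,"wy": 0,"wz": 0}

```text
clock: 28.48
eef_pos: [0.3737, -0.3615, 0.2318]
tcp_rot: [[0.18, 0.984, -0.0], [0.984, -0.18, -0.001], [-0.001, 0.0, -1.0]]
force: [-1.7, 0.9, 5.7]
width: 0.0518
```

>>> arm_command:
  targets:
    - {"jaw": 40,"tx": 0,"ty": 0,"tz": -15,"wx": 0,"wy": 0,"wz": 0}
    - {"jaw": 40,"tx": 0,"ty": 0,"tz": -30,"wx": 0,"wy": 0,"wz": 0}
    - {"jaw": 40,"tx": 0,"ty": 0,"tz": -35,"wx": 0,"wy": 0,"wz": 0}
    - {"jaw": 40,"tx": 0,"ty": 0,"tz": -35,"wx": 0,"wy": 0,"wz": 0}
    - {"jaw": 40,"tx": 0,"ty": 0,"tz": 0,"wx": 0,"wy": 0,"wz": -0.114}
    - {"jaw": 40,"tx": 0,"ty": 0,"tz": 0,"wx": 0,"wy": 0,"wz": -0.114}
    - {"jaw": 40,"tx": 0,"ty": 0,"tz": 0,"wx": 0,"wy": 0,"wz": 0}
    - {"jaw": 40,"tx": 0,"ty": 0,"tz": 0,"wx": 0,"wy": 0,"wz": 0}

```text
clock: 29.15
eef_pos: [0.3735, -0.3608, 0.3449]
tcp_rot: [[-0.044, 0.999, -0.001], [0.999, 0.044, 0.002], [0.002, -0.001, -1.0]]
force: [0.8, 0.3, -3.6]
width: 0.0521
```

>>> arm_command:
  targets:
    - {"jaw": 40,"tx": 30.1,"ty": 20,"tz": 0,"wx": 0,"wy": 0,"wz": -0.003}
    - {"jaw": 40,"tx": 30.1,"ty": 20,"tz": 0,"wx": 0,"wy": 0,"wz": 0}
    - {"jaw": 40,"tx": 30.1,"ty": 20,"tz": 0,"wx": 0,"wy": 0,"wz": 0}
    - {"jaw": 40,"tx": 30.1,"ty": 20,"tz": 0,"wx": 0,"wy": 0,"wz": 0}
    - {"jaw": 40,"tx": 30.1,"ty": 20,"tz": 0,"wx": 0,"wy": 0,"wz": 0}
    - {"jaw": 40,"tx": 30.1,"ty": 20,"tz": 0,"wx": 0,"wy": 0,"wz": 0}
    - {"jaw": 40,"tx": 30.1,"ty": 20,"tz": 0,"wx": 0,"wy": 0,"wz": 0}
    - {"jaw": 40,"tx": 30.1,"ty": 20,"tz": 0,"wx": 0,"wy": 0,"wz": 0}

```text
clock: 29.82
eef_pos: [0.5219, -0.1109, 0.3448]
tcp_rot: [[-0.047, 0.999, -0.002], [0.999, 0.047, 0.001], [0.001, -0.002, -1.0]]
force: [0.1, -0.7, -3.6]
width: 0.0518
```

>>> arm_command:
  targets:
    - {"jaw": 40,"tx": 30.1,"ty": 20,"tz": 0,"wx": 0,"wy": 0,"wz": 0}
    - {"jaw": 40,"tx": 30.1,"ty": 20,"tz": 0,"wx": 0,"wy": 0,"wz": 0}
    - {"jaw": 40,"tx": 30.1,"ty": 20,"tz": 0,"wx": 0,"wy": 0,"wz": 0}
    - {"jaw": 40,"tx": 0,"ty": 0,"tz": 0,"wx": 0,"wy": 0,"wz": 0}
    - {"jaw": 40,"tx": 0,"ty": 0,"tz": 0,"wx": 0,"wy": 0,"wz": 0}
    - {"jaw": 40,"tx": 0,"ty": 0,"tz": 0,"wx": 0,"wy": 0,"wz": 0}

```text
clock: 30.32
eef_pos: [0.5765, -0.0198, 0.3448]
tcp_rot: [[-0.049, 0.999, -0.002], [0.999, 0.049, -0.0], [0.0, -0.002, -1.0]]
force: [-0.2, 0.3, -4.3]
width: 0.052
```

>>> arm_command:
  targets:
    - {"jaw": 40,"tx": 0,"ty": 1.5,"tz": 35,"wx": 0,"wy": 0,"wz": 0}
    - {"jaw": 40,"tx": 0,"ty": 0,"tz": 35,"wx": 0,"wy": 0,"wz": 0}
    - {"jaw": 40,"tx": 0,"ty": 0,"tz": 25,"wx": 0,"wy": 0,"wz": 0}
    - {"jaw": 40,"tx": 0,"ty": 0,"tz": 12,"wx": 0,"wy": 0,"wz": 0}
    - {"jaw": 40,"tx": 0,"ty": 0,"tz": 4,"wx": 0,"wy": 0,"wz": 0}
    - {"jaw": 40,"tx": 0,"ty": 0,"tz": 2,"wx": 0,"wy": 0,"wz": 0}
    - {"jaw": 40,"tx": 0,"ty": 0,"tz": 0,"wx": 0,"wy": 0,"wz": 0}
    - {"jaw": 40,"tx": 0,"ty": 0,"tz": 0,"wx": 0,"wy": 0,"wz": 0}

```text
clock: 30.98
eef_pos: [0.5794, -0.0201, 0.2351]
tcp_rot: [[-0.049, 0.999, 0.004], [0.999, 0.049, -0.001], [-0.001, 0.003, -1.0]]
force: [0.4, -0.6, -2.9]
width: 0.052
```

>>> arm_command:
  targets:
    - {"jaw": 40,"tx": 0,"ty": -0.5,"tz": 2,"wx": 0,"wy": 0,"wz": 0}
    - {"jaw": 40,"tx": 0,"ty": 0,"tz": 1.5,"wx": 0,"wy": 0,"wz": 0}
    - {"jaw": 40,"tx": 0,"ty": 0,"tz": 0,"wx": 0,"wy": 0,"wz": 0}
    - {"jaw": 40,"tx": 4,"ty": 0,"tz": 0,"wx": 0,"wy": 0,"wz": 0}
    - {"jaw": 40,"tx": 4,"ty": 0,"tz": 0,"wx": 0,"wy": 0,"wz": 0}
    - {"jaw": 40,"tx": 3,"ty": 0,"tz": 0,"wx": 0,"wy": 0,"wz": 0}
    - {"jaw": 40,"tx": 0,"ty": 0,"tz": 0,"wx": 0,"wy": 0,"wz": 0}
    - {"jaw": 40,"tx": 0,"ty": 0,"tz": 0,"wx": 0,"wy": 0,"wz": 0}

```text
clock: 31.65
eef_pos: [0.5788, -0.0089, 0.2319]
tcp_rot: [[-0.05, 0.999, 0.005], [0.999, 0.05, -0.002], [-0.002, 0.005, -1.0]]
force: [1.1, -4.1, 5.9]
width: 0.0517
```

>>> arm_command:
  targets:
    - {"jaw": 40,"tx": 2,"ty": 0,"tz": 0,"wx": 0,"wy": 0,"wz": 0}
    - {"jaw": 40,"tx": 1,"ty": 0,"tz": 0,"wx": 0,"wy": 0,"wz": 0}
    - {"jaw": 40,"tx": 0,"ty": 0,"tz": 0,"wx": 0,"wy": 0,"wz": 0}
    - {"jaw": 40,"tx": 0,"ty": 0,"tz": 0,"wx": 0,"wy": 0,"wz": 0}

```text
clock: 31.98
eef_pos: [0.5787, -0.0063, 0.2319]
tcp_rot: [[-0.05, 0.999, 0.005], [0.999, 0.05, -0.003], [-0.003, 0.005, -1.0]]
force: [0.3, -4.2, 5.5]
width: 0.0515
```

>>> arm_command:
  targets:
    - {"jaw": 40,"tx": 1.5,"ty": 0,"tz": 0,"wx": 0,"wy": 0,"wz": 0}
    - {"jaw": 40,"tx": 1,"ty": 0,"tz": 0,"wx": 0,"wy": 0,"wz": 0}
    - {"jaw": 40,"tx": 0,"ty": 0,"tz": 0,"wx": 0,"wy": 0,"wz": 0}
    - {"jaw": 40,"tx": 0,"ty": 0,"tz": 0,"wx": 0,"wy": 0,"wz": 0}

```text
clock: 32.32
eef_pos: [0.5787, -0.0051, 0.232]
tcp_rot: [[-0.05, 0.999, 0.006], [0.999, 0.05, -0.005], [-0.006, 0.005, -1.0]]
force: [0.4, -11.0, 4.9]
width: 0.0517
```

>>> arm_command:
  targets:
    - {"jaw": 40,"tx": 1,"ty": 0,"tz": 0,"wx": 0,"wy": 0,"wz": 0}
    - {"jaw": 40,"tx": 1,"ty": 0,"tz": 0,"wx": 0,"wy": 0,"wz": 0}
    - {"jaw": 40,"tx": 0,"ty": 0,"tz": 0,"wx": 0,"wy": 0,"wz": 0}
    - {"jaw": 40,"tx": 0,"ty": 0,"tz": 0,"wx": 0,"wy": 0,"wz": 0}

```text
clock: 32.65
eef_pos: [0.5787, -0.0044, 0.2321]
tcp_rot: [[-0.049, 0.999, 0.006], [0.999, 0.049, -0.008], [-0.009, 0.005, -1.0]]
force: [-0.2, -17.5, 4.3]
width: 0.0519
```

Row contact is at y −0.0044 against a predicted −0.004, with a firm 17 N. I'll release and go to the jaw post.

>>> arm_command:
  targets:
    - {"jaw": 40,"tx": -1,"ty": 0,"tz": 0,"wx": 0,"wy": 0,"wz": 0}
    - {"jaw": 75,"tx": 0,"ty": 0,"tz": 0,"wx": 0,"wy": 0,"wz": 0}
    - {"jaw": 75,"tx": 0,"ty": 0,"tz": 0,"wx": 0,"wy": 0,"wz": 0}
    - {"jaw": 75,"tx": 0,"ty": 0,"tz": 0,"wx": 0,"wy": 0,"wz": 0}
    - {"jaw": 75,"tx": 0,"ty": 0,"tz": -20,"wx": 0,"wy": 0,"wz": 0}
    - {"jaw": 75,"tx": 0,"ty": 0,"tz": -35,"wx": 0,"wy": 0,"wz": 0}
    - {"jaw": 75,"tx": 0,"ty": 0,"tz": -35,"wx": 0,"wy": 0,"wz": 0}
    - {"jaw": 0,"tx": 0,"ty": -20,"tz": -25,"wx": 0,"wy": 0,"wz": 0}

```text
clock: 33.32
eef_pos: [0.5588, -0.0027, 0.3479]
tcp_rot: [[-0.051, 0.999, 0.005], [0.999, 0.051, -0.0], [-0.001, 0.005, -1.0]]
force: [0.5, 0.1, 0.6]
width: 0.0642
```

>>> arm_command:
  targets:
    - {"jaw": 0,"tx": -1,"ty": -34,"tz": 0,"wx": 0,"wy": 0,"wz": 0}
    - {"jaw": 0,"tx": -1,"ty": -34,"tz": 0,"wx": 0,"wy": 0,"wz": 0}
    - {"jaw": 0,"tx": -1,"ty": -34,"tz": 0,"wx": 0,"wy": 0,"wz": 0}
    - {"jaw": 0,"tx": -1,"ty": -34,"tz": 0,"wx": 0,"wy": 0,"wz": 0}
    - {"jaw": 0,"tx": 0,"ty": 0,"tz": 0,"wx": 0,"wy": 0,"wz": 0}
    - {"jaw": 0,"tx": 0,"ty": 0,"tz": 0,"wx": 0,"wy": 0,"wz": 0}
    - {"jaw": 0,"tx": 0,"ty": 0,"tz": 0,"wx": 0,"wy": 0,"wz": 0}
    - {"jaw": 0,"tx": 0,"ty": 0,"tz": 0,"wx": 0,"wy": 0,"wz": 0}

```text
clock: 33.98
eef_pos: [0.4225, -0.0139, 0.3451]
tcp_rot: [[-0.05, 0.999, 0.001], [0.999, 0.05, -0.0], [-0.0, 0.001, -1.0]]
force: [0.5, 0.4, -0.6]
width: 0.0109
```

```bash
python3 - <<'E'
from h import *
s=snap('wrist','w8'); st()
print(proj('w8',seat(-.135,-.175,.063)))
cv2.imwrite('pics/w8b.png',cv2.resize(s['img'],(480,360))[:,:,::-1])
E
```

```text
['img', 'intrinsics', 'xyz', 'attitude']
clock 34.0333
eef_pos [0.4226, -0.0139, 0.345]
tcp_rot [[-0.0505, 0.9987, 0.0009], [0.9987, 0.0505, -0.0001], [-0.0001, 0.0009, -1.0]]
force [0.5725, -0.2169, 0.6224]
width 0.007
q [-0.3206, -0.1994, 2.0705, 0.0002, 1.2696, -0.3712]
[388.5 257.8]
```

View pics/w8b.png

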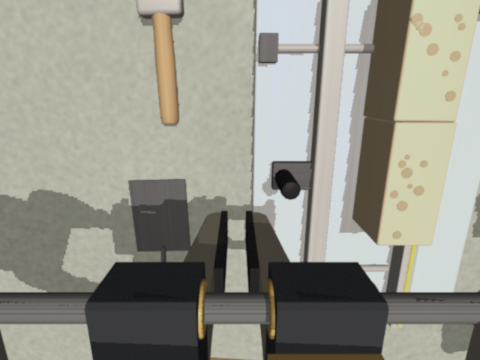

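The view shows the two bricks touching end to end in line. The post top is at about (289,189), within 3 mm of prediction, and the closed fingers are on its robot side.

>>> arm_command:
  targets:
    - {"jaw": 0,"tx": -1.5,"ty": 0,"tz": 35,"wx": 0,"wy": 0,"wz": 0}
    - {"jaw": 0,"tx": 0,"ty": 0,"tz": 35,"wx": 0,"wy": 0,"wz": 0}
    - {"jaw": 0,"tx": 0,"ty": 0,"tz": 35,"wx": 0,"wy": 0,"wz": 0}
    - {"jaw": 0,"tx": 0,"ty": 0,"tz": 12,"wx": 0,"wy": 0,"wz": 0}
    - {"jaw": 0,"tx": 0,"ty": 0,"tz": 0,"wx": 0,"wy": 0,"wz": 0}
    - {"jaw": 0,"tx": 0,"ty": 0,"tz": 0,"wx": 0,"wy": 0,"wz": 0}
    - {"jaw": 0,"tx": 0,"ty": 8,"tz": 0,"wx": 0,"wy": 0,"wz": 0}
    - {"jaw": 0,"tx": 0,"ty": 8,"tz": 0,"wx": 0,"wy": 0,"wz": 0}

```text
clock: 34.7
eef_pos: [0.4393, -0.0149, 0.2292]
tcp_rot: [[-0.05, 0.999, 0.004], [0.999, 0.05, -0.001], [-0.001, 0.004, -1.0]]
force: [1.1, 0.7, 0.6]
width: 0.0004
```

>>> arm_command:
  targets:
    - {"jaw": 0,"tx": 0,"ty": 4,"tz": 0,"wx": 0,"wy": 0,"wz": 0}
    - {"jaw": 0,"tx": 0,"ty": 4,"tz": 0,"wx": 0,"wy": 0,"wz": 0}
    - {"jaw": 0,"tx": 0,"ty": 4,"tz": 0,"wx": 0,"wy": 0,"wz": 0}
    - {"jaw": 0,"tx": 0,"ty": 4,"tz": 0,"wx": 0,"wy": 0,"wz": 0}
    - {"jaw": 0,"tx": 0,"ty": 4,"tz": 0,"wx": 0,"wy": 0,"wz": 0}
    - {"jaw": 0,"tx": 0,"ty": 4,"tz": 0,"wx": 0,"wy": 0,"wz": 0}
    - {"jaw": 0,"tx": 0,"ty": 4,"tz": 0,"wx": 0,"wy": 0,"wz": 0}
    - {"jaw": 0,"tx": 0,"ty": 0,"tz": 0,"wx": 0,"wy": 0,"wz": 0}

```text
clock: 35.37
eef_pos: [0.4662, -0.0132, 0.2276]
tcp_rot: [[-0.05, 0.999, 0.001], [0.999, 0.05, 0.0], [0.0, 0.001, -1.0]]
force: [-1.2, 0.3, 0.5]
width: 0.0008
```

>>> arm_command:
  targets:
    - {"jaw": 0,"tx": 0,"ty": 2,"tz": 0,"wx": 0,"wy": 0,"wz": 0}
    - {"jaw": 0,"tx": 0,"ty": 2,"tz": 0,"wx": 0,"wy": 0,"wz": 0}
    - {"jaw": 0,"tx": 0,"ty": 2,"tz": 0,"wx": 0,"wy": 0,"wz": 0}
    - {"jaw": 0,"tx": 0,"ty": 2,"tz": 0,"wx": 0,"wy": 0,"wz": 0}
    - {"jaw": 0,"tx": 0,"ty": 0,"tz": 0,"wx": 0,"wy": 0,"wz": 0}
    - {"jaw": 0,"tx": 0,"ty": 0,"tz": 0,"wx": 0,"wy": 0,"wz": 0}

```text
clock: 35.87
eef_pos: [0.4737, -0.0128, 0.2275]
tcp_rot: [[-0.05, 0.999, 0.001], [0.999, 0.05, 0.0], [0.0, 0.001, -1.0]]
force: [-2.1, 0.9, 1.1]
width: 0.0004
```

>>> arm_command:
  targets:
    - {"jaw": 0,"tx": 0,"ty": 1.5,"tz": 0,"wx": 0,"wy": 0,"wz": 0}
    - {"jaw": 0,"tx": 0,"ty": 1.5,"tz": 0,"wx": 0,"wy": 0,"wz": 0}
    - {"jaw": 0,"tx": 0,"ty": 0,"tz": 0,"wx": 0,"wy": 0,"wz": 0}
    - {"jaw": 0,"tx": 0,"ty": 0,"tz": 0,"wx": 0,"wy": 0,"wz": 0}

```text
clock: 36.2
eef_pos: [0.4766, -0.0127, 0.2275]
tcp_rot: [[-0.05, 0.999, 0.0], [0.999, 0.05, 0.0], [0.0, 0.0, -1.0]]
force: [-1.4, 0.1, 0.5]
width: 0.0003
```

>>> arm_command:
  targets:
    - {"jaw": 0,"tx": 0,"ty": 2,"tz": 0,"wx": 0,"wy": 0,"wz": 0}
    - {"jaw": 0,"tx": 0,"ty": 2,"tz": 0,"wx": 0,"wy": 0,"wz": 0}
    - {"jaw": 0,"tx": 0,"ty": 2,"tz": 0,"wx": 0,"wy": 0,"wz": 0}
    - {"jaw": 0,"tx": 0,"ty": 0,"tz": 0,"wx": 0,"wy": 0,"wz": 0}
    - {"jaw": 0,"tx": 0,"ty": 0,"tz": 0,"wx": 0,"wy": 0,"wz": 0}

```text
clock: 36.62
eef_pos: [0.4811, -0.0124, 0.2273]
tcp_rot: [[-0.051, 0.999, -0.007], [0.999, 0.051, -0.0], [0.0, -0.007, -1.0]]
force: [-14.9, -1.3, 12.0]
width: 0.0003
```

```bash
python3 - <<'E'
from h import *
s=snap('wrist','w9'); st()
cv2.imwrite('pics/w9b.png',cv2.resize(s['img'],(480,360))[:,:,::-1])
E
```

```text
['img', 'intrinsics', 'xyz', 'attitude']
clock 36.6667
eef_pos [0.4811, -0.0124, 0.2273]
tcp_rot [[-0.0508, 0.9987, -0.0072], [0.9987, 0.0508, -0.0001], [0.0003, -0.0072, -1.0]]
force [-15.1504, -2.4241, 12.4527]
width 0.0007
q [-0.277, 0.1455, 1.9956, -0.0024, 1.0075, -0.3265]
```

View pics/w9b.png

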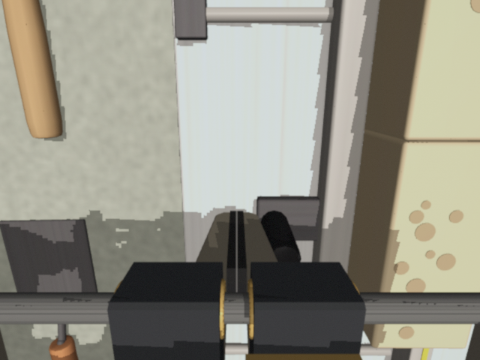

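```bash
python3 - <<'E'
from h import *
p=px('w9',366,294,.075); print('post top',p)
for j in (0,.005,.01,.033): print(j,proj('w9',seat(-.102-j,-.175,.063))*.75, 'jaw robot-side top edge at y-.12', proj('w9',seat(-.072-j,-.10,.022))*.75,proj('w9',seat(-.052-j,-.10,.022))*.75)
E
```

```text
post top [0.4969 0.0075 0.075 ]
0 [285.225 265.575] jaw robot-side top edge at y-.12 [333.975 109.05 ] [369.45 109.2 ]
0.005 [275.325 265.5  ] jaw robot-side top edge at y-.12 [325.125 109.05 ] [360.525 109.2  ]
0.01 [265.35  265.425] jaw robot-side top edge at y-.12 [316.275 108.975] [351.675 109.125]
0.033 [219.75 265.05] jaw robot-side top edge at y-.12 [275.55  108.825] [310.95  108.975]
```

The jaw is within about 2 mm of shut, now in contact with the row at −15 N. I'll push on until it's firm.

>>> arm_command:
  targets:
    - {"jaw": 0,"tx": 0,"ty": 1,"tz": 0,"wx": 0,"wy": 0,"wz": 0}
    - {"jaw": 0,"tx": 0,"ty": 1,"tz": 0,"wx": 0,"wy": 0,"wz": 0}
    - {"jaw": 0,"tx": 0,"ty": 0,"tz": 0,"wx": 0,"wy": 0,"wz": 0}
    - {"jaw": 0,"tx": 0,"ty": 0,"tz": 0,"wx": 0,"wy": 0,"wz": 0}
    - {"jaw": 0,"tx": 0,"ty": 0,"tz": 0,"wx": 0,"wy": 0,"wz": 0}

```text
clock: 37.08
eef_pos: [0.482, -0.0124, 0.2272]
tcp_rot: [[-0.051, 0.999, -0.012], [0.999, 0.051, -0.0], [0.0, -0.012, -1.0]]
force: [-23.3, -3.2, 20.5]
width: 0.0005
```

>>> arm_command:
  targets:
    - {"jaw": 0,"tx": 0,"ty": 1,"tz": 0,"wx": 0,"wy": 0,"wz": 0}
    - {"jaw": 0,"tx": 0,"ty": 0,"tz": 0,"wx": 0,"wy": 0,"wz": 0}
    - {"jaw": 0,"tx": 0,"ty": 0,"tz": 0,"wx": 0,"wy": 0,"wz": 0}
    - {"jaw": 0,"tx": 0,"ty": 0,"tz": 0,"wx": 0,"wy": 0,"wz": 0}

```text
clock: 37.42
eef_pos: [0.4825, -0.0124, 0.2272]
tcp_rot: [[-0.052, 0.999, -0.015], [0.999, 0.052, -0.0], [0.0, -0.015, -1.0]]
force: [-26.1, -4.4, 23.3]
width: 0.0004
```

>>> arm_command:
  targets:
    - {"jaw": 0,"tx": 0,"ty": 1,"tz": 0,"wx": 0,"wy": 0,"wz": 0}
    - {"jaw": 0,"tx": 0,"ty": 1,"tz": 0,"wx": 0,"wy": 0,"wz": 0}
    - {"jaw": 0,"tx": 0,"ty": 0,"tz": 0,"wx": 0,"wy": 0,"wz": 0}
    - {"jaw": 0,"tx": 0,"ty": 0,"tz": 0,"wx": 0,"wy": 0,"wz": 0}
    - {"jaw": 0,"tx": 0,"ty": 0,"tz": 0,"wx": 0,"wy": 0,"wz": 0}

```text
clock: 37.83
eef_pos: [0.4835, -0.0123, 0.2272]
tcp_rot: [[-0.052, 0.998, -0.02], [0.999, 0.052, -0.0], [0.001, -0.02, -1.0]]
force: [-35.4, -4.9, 32.0]
width: 0.0001
```

```bash
python3 - <<'E'
from h import *
snap('wrist','w10'); snap('top','top3'); snap('scene','sc3'); st()
a=cv2.cvtColor(cv2.imread('pics/w9.png'),6).astype(float); b=cv2.cvtColor(cv2.imread('pics/w10.png'),6).astype(float)
E
```

```text
['img', 'intrinsics', 'xyz', 'attitude']
['img', 'intrinsics', 'xyz', 'attitude']
['img', 'intrinsics', 'xyz', 'attitude']
clock 37.9833
eef_pos [0.4834, -0.0123, 0.2272]
tcp_rot [[-0.0521, 0.9984, -0.0196], [0.9986, 0.0521, -0.0004], [0.0006, -0.0196, -0.9998]]
force [-35.2966, -5.3308, 32.3637]
width 0.0001
q [-0.2744, 0.1553, 1.9846, -0.0067, 1.0205, -0.323]
```

>>> arm_command:
  targets:
    - {"jaw": 0,"tx": 0,"ty": -8,"tz": 0,"wx": 0,"wy": 0,"wz": 0}
    - {"jaw": 0,"tx": 0,"ty": -10,"tz": 0,"wx": 0,"wy": 0,"wz": 0}
    - {"jaw": 0,"tx": 0,"ty": -10,"tz": 0,"wx": 0,"wy": 0,"wz": 0}
    - {"jaw": 0,"tx": 0,"ty": 0,"tz": -30,"wx": 0,"wy": 0,"wz": 0}
    - {"jaw": 0,"tx": 0,"ty": 0,"tz": -35,"wx": 0,"wy": 0,"wz": 0}
    - {"jaw": 0,"tx": 0,"ty": 0,"tz": -35,"wx": 0,"wy": 0,"wz": 0}
    - {"jaw": 45,"tx": 0,"ty": 0,"tz": -35,"wx": 0,"wy": 0,"wz": 0}
    - {"jaw": 45,"tx": 0,"ty": 0,"tz": 0,"wx": 0,"wy": 0,"wz": 0}

```text
clock: 38.65
eef_pos: [0.4621, -0.014, 0.3705]
tcp_rot: [[-0.05, 0.999, 0.015], [0.999, 0.05, -0.004], [-0.005, 0.015, -1.0]]
force: [1.1, -0.8, 0.6]
width: 0.0115
```

>>> arm_command:
  targets:
    - {"jaw": 45,"tx": 0,"ty": 10,"tz": 0,"wx": 0,"wy": 0,"wz": 0}
    - {"jaw": 45,"tx": 0,"ty": 10,"tz": 0,"wx": 0,"wy": 0,"wz": 0}
    - {"jaw": 45,"tx": 0,"ty": 0,"tz": 0,"wx": 0,"wy": 0,"wz": 0}
    - {"jaw": 45,"tx": 0,"ty": 0,"tz": 0,"wx": 0,"wy": 0,"wz": 0}

```text
clock: 38.98
eef_pos: [0.4797, -0.0125, 0.3622]
tcp_rot: [[-0.05, 0.999, 0.0], [0.999, 0.05, 0.0], [0.0, 0.0, -1.0]]
force: [-0.7, 0.4, -1.1]
width: 0.0382
```

```bash
python3 - <<'E'
from h import *
s=snap('wrist','w11'); t=snap('top','top4'); st()
c=cv2.resize(s['img'][0:400,160:640],(480,400))
d=cv2.resize(viewer.snapshot('scene')['img'][215:300,335:435],(320,272),interpolation=cv2.INTER_CUBIC)
d=np.vstack([d,np.zeros((128,320,3),np.uint8)])
cv2.imwrite('pics/w11b.png',np.hstack([c,d])[:,:,::-1])
E
```

```text
['img', 'intrinsics', 'xyz', 'attitude']
['img', 'intrinsics', 'xyz', 'attitude']
clock 39.0833
eef_pos [0.4793, -0.0125, 0.3621]
tcp_rot [[-0.05, 0.9987, -0.0005], [0.9987, 0.05, 0.0003], [0.0003, -0.0005, -1.0]]
force [-0.6059, -0.0237, -0.7857]
width 0.0412
q [-0.2788, -0.0558, 1.9061, 0.0001, 1.2919, -0.3289]
```

View pics/w11b.png

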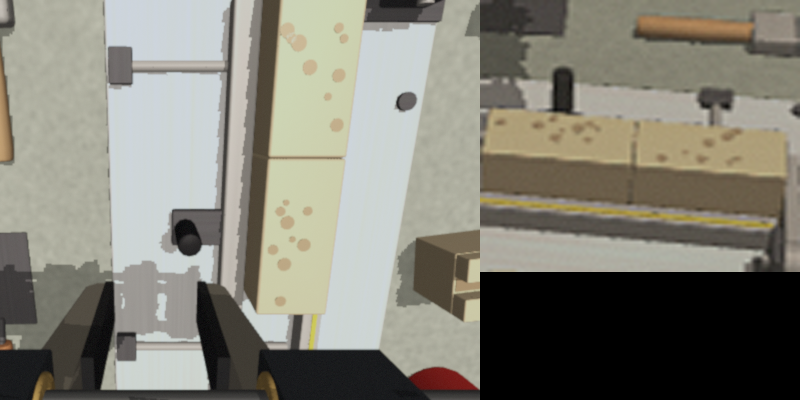

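The jaw is closed on both bricks, they touch each other, and there is no visible gap at the fence. A quick numeric check of the jaw, then the stop goes up.

```bash
python3 - <<'E'
from h import *
for j in(-.002,0,.002,.005): print(j,proj('w11',seat(-.102-j,-.175,.063)))
print('brick edge joint/near corners expected',[proj('w11',seat(x,y,.064)) for x,y in((-.052,-.114),(0,-.114),(-.052,-.228),(0,-.228))])
q0,q1=0,1.8
n=28; a=np.linspace(q0,q1,n+1)
y=-.095*np.cos(a)*1e3; z=.095*np.sin(a)*1e3
for i in range(n): print(round(a[i+1],3), 'ty',round(y[i+1]-y[i],1),'tz',round(-(z[i+1]-z[i]),1))
E
```

```text
-0.002 [353.3 248.5]
0 [350.5 248.5]
0.002 [347.7 248.4]
0.005 [343.4 248.4]
brick edge joint/near corners expected [array([428.9, 160.9]), array([507.6, 161.1]), array([416.2, 317.5]), array([486.4, 317.7])]
0.064 ty 0.2 tz -6.1
0.129 ty 0.6 tz -6.1
0.193 ty 1.0 tz -6.0
0.257 ty 1.4 tz -6.0
0.321 ty 1.7 tz -5.9
0.386 ty 2.1 tz -5.7
0.45 ty 2.5 tz -5.6
0.514 ty 2.8 tz -5.4
0.579 ty 3.2 tz -5.2
0.643 ty 3.5 tz -5.0
0.707 ty 3.8 tz -4.8
0.771 ty 4.1 tz -4.5
0.836 ty 4.4 tz -4.2
0.9 ty 4.7 tz -3.9
0.964 ty 4.9 tz -3.6
1.029 ty 5.1 tz -3.3
1.093 ty 5.3 tz -3.0
1.157 ty 5.5 tz -2.6
1.221 ty 5.7 tz -2.3
1.286 ty 5.8 tz -1.9
1.35 ty 5.9 tz -1.5
1.414 ty 6.0 tz -1.1
1.479 ty 6.1 tz -0.8
1.543 ty 6.1 tz -0.4
1.607 ty 6.1 tz 0.0
1.671 ty 6.1 tz 0.4
1.736 ty 6.1 tz 0.8
1.8 ty 6.0 tz 1.2
```

Jaw at about 1 mm, and the brick corners are where a tight row puts them (5 px at worst). Now to the handle.

>>> arm_command:
  targets:
    - {"jaw": 45,"tx": 29.2,"ty": 12.4,"tz": 0,"wx": 0,"wy": 0,"wz": 0}
    - {"jaw": 45,"tx": 29.2,"ty": 12.4,"tz": 0,"wx": 0,"wy": 0,"wz": 0}
    - {"jaw": 45,"tx": 29.2,"ty": 12.4,"tz": 0,"wx": 0,"wy": 0,"wz": 0}
    - {"jaw": 45,"tx": 29.2,"ty": 12.4,"tz": 0,"wx": 0,"wy": 0,"wz": 0}
    - {"jaw": 45,"tx": 29.2,"ty": 12.4,"tz": 0,"wx": 0,"wy": 0,"wz": 0}
    - {"jaw": 45,"tx": 29.2,"ty": 12.4,"tz": 0,"wx": 0,"wy": 0,"wz": 0}
    - {"jaw": 45,"tx": 29.2,"ty": 12.4,"tz": 0,"wx": 0,"wy": 0,"wz": 0}
    - {"jaw": 45,"tx": 0,"ty": 0,"tz": 0,"wx": 0,"wy": 0,"wz": 0}

```text
clock: 39.8
eef_pos: [0.5563, 0.1999, 0.3622]
tcp_rot: [[-0.054, 0.999, 0.001], [0.999, 0.054, 0.002], [0.002, 0.001, -1.0]]
force: [0.8, 0.3, 0.2]
width: 0.0414
```

>>> arm_command:
  targets:
    - {"jaw": 45,"tx": 0,"ty": 0,"tz": 0,"wx": 0,"wy": 0,"wz": 0}
    - {"jaw": 45,"tx": 0,"ty": 0,"tz": 35,"wx": 0,"wy": 0,"wz": 0}
    - {"jaw": 45,"tx": 0,"ty": 0,"tz": 35,"wx": 0,"wy": 0,"wz": 0}
    - {"jaw": 45,"tx": 0,"ty": 0,"tz": 20,"wx": 0,"wy": 0,"wz": 0}
    - {"jaw": 45,"tx": 0,"ty": 0,"tz": 0,"wx": 0,"wy": 0,"wz": 0}
    - {"jaw": 45,"tx": 0,"ty": 0,"tz": 0,"wx": 0,"wy": 0,"wz": 0}

```text
clock: 40.3
eef_pos: [0.5554, 0.1949, 0.2718]
tcp_rot: [[-0.049, 0.999, -0.003], [0.999, 0.049, -0.001], [-0.0, -0.003, -1.0]]
force: [-0.7, 0.0, 0.8]
width: 0.0417
```

>>> arm_command:
  targets:
    - {"jaw": 45,"tx": 1,"ty": 0.5,"tz": 25,"wx": 0,"wy": 0,"wz": 0}
    - {"jaw": 45,"tx": 0,"ty": 0,"tz": 20,"wx": 0,"wy": 0,"wz": 0}
    - {"jaw": 45,"tx": 0,"ty": 0,"tz": 11,"wx": 0,"wy": 0,"wz": 0}
    - {"jaw": 45,"tx": 0,"ty": 0,"tz": 0,"wx": 0,"wy": 0,"wz": 0}
    - {"jaw": 0,"tx": 0,"ty": 0,"tz": 0,"wx": 0,"wy": 0,"wz": 0}
    - {"jaw": 0,"tx": 0,"ty": 0,"tz": 0,"wx": 0,"wy": 0,"wz": 0}
    - {"jaw": 0,"tx": 0,"ty": 0,"tz": 0,"wx": 0,"wy": 0,"wz": 0}
    - {"jaw": 0,"tx": 0,"ty": 0,"tz": 0,"wx": 0,"wy": 0,"wz": 0}
  force: 25

```text
clock: 40.97
eef_pos: [0.557, 0.1971, 0.218]
tcp_rot: [[-0.05, 0.999, 0.002], [0.999, 0.05, 0.0], [0.0, 0.002, -1.0]]
force: [-1.4, 0.2, 1.0]
width: 0.0168
```

>>> arm_command:
  targets:
    - {"jaw": 0,"tx": 0,"ty": 0,"tz": 0,"wx": 0,"wy": 0,"wz": 0}
    - {"jaw": 0,"tx": 0,"ty": 0,"tz": 0,"wx": 0,"wy": 0,"wz": 0}
    - {"jaw": 0,"tx": 0,"ty": 0,"tz": 0,"wx": 0,"wy": 0,"wz": 0}

```text
clock: 41.22
eef_pos: [0.5562, 0.1971, 0.2176]
tcp_rot: [[-0.05, 0.999, -0.001], [0.999, 0.05, -0.0], [-0.0, -0.001, -1.0]]
force: [-4.3, -1.4, 6.4]
width: 0.0132
```

>>> arm_command:
  targets:
    - {"jaw": 0,"tx": 0,"ty": 0.2,"tz": -6.1,"wx": 0,"wy": 0,"wz": 0}
    - {"jaw": 0,"tx": 0,"ty": 0.6,"tz": -6.1,"wx": 0,"wy": 0,"wz": 0}
    - {"jaw": 0,"tx": 0,"ty": 1.0,"tz": -6.0,"wx": 0,"wy": 0,"wz": 0}
    - {"jaw": 0,"tx": 0,"ty": 1.4,"tz": -6.0,"wx": 0,"wy": 0,"wz": 0}
    - {"jaw": 0,"tx": 0,"ty": 1.7,"tz": -5.9,"wx": 0,"wy": 0,"wz": 0}
    - {"jaw": 0,"tx": 0,"ty": 2.1,"tz": -5.7,"wx": 0,"wy": 0,"wz": 0}
    - {"jaw": 0,"tx": 0,"ty": 2.5,"tz": -5.6,"wx": 0,"wy": 0,"wz": 0}
    - {"jaw": 0,"tx": 0,"ty": 2.8,"tz": -5.4,"wx": 0,"wy": 0,"wz": 0}

```text
clock: 41.88
eef_pos: [0.5672, 0.1976, 0.2629]
tcp_rot: [[-0.05, 0.999, -0.007], [0.999, 0.05, -0.001], [-0.0, -0.007, -1.0]]
force: [-9.7, -0.2, 0.0]
width: 0.0129
```

>>> arm_command:
  targets:
    - {"jaw": 0,"tx": 0,"ty": 3.2,"tz": -5.2,"wx": 0,"wy": 0,"wz": 0}
    - {"jaw": 0,"tx": 0,"ty": 3.5,"tz": -5.0,"wx": 0,"wy": 0,"wz": 0}
    - {"jaw": 0,"tx": 0,"ty": 3.8,"tz": -4.8,"wx": 0,"wy": 0,"wz": 0}
    - {"jaw": 0,"tx": 0,"ty": 4.1,"tz": -4.5,"wx": 0,"wy": 0,"wz": 0}
    - {"jaw": 0,"tx": 0,"ty": 4.4,"tz": -4.2,"wx": 0,"wy": 0,"wz": 0}
    - {"jaw": 0,"tx": 0,"ty": 4.7,"tz": -3.9,"wx": 0,"wy": 0,"wz": 0}
    - {"jaw": 0,"tx": 0,"ty": 4.9,"tz": -3.6,"wx": 0,"wy": 0,"wz": 0}
    - {"jaw": 0,"tx": 0,"ty": 5.1,"tz": -3.3,"wx": 0,"wy": 0,"wz": 0}

```text
clock: 42.55
eef_pos: [0.6, 0.1997, 0.3013]
tcp_rot: [[-0.051, 0.999, -0.012], [0.999, 0.051, -0.002], [-0.001, -0.012, -1.0]]
force: [-23.0, -2.6, 25.9]
width: 0.0131
```

>>> arm_command:
  targets:
    - {"jaw": 0,"tx": 0,"ty": -1.5,"tz": -2.5,"wx": 0,"wy": 0,"wz": 0}
    - {"jaw": 0,"tx": 0,"ty": -1,"tz": -1.5,"wx": 0,"wy": 0,"wz": 0}
    - {"jaw": 0,"tx": 0,"ty": 0,"tz": 0,"wx": 0,"wy": 0,"wz": 0}

```text
clock: 42.8
eef_pos: [0.6002, 0.1993, 0.3034]
tcp_rot: [[-0.05, 0.999, 0.002], [0.999, 0.05, 0.0], [0.0, 0.002, -1.0]]
force: [-3.5, -0.8, 2.8]
width: 0.0134
```

>>> arm_command:
  targets:
    - {"jaw": 0,"tx": 0,"ty": 5.3,"tz": -3.2,"wx": 0,"wy": 0,"wz": 0}
    - {"jaw": 0,"tx": 0,"ty": 5.5,"tz": -2.8,"wx": 0,"wy": 0,"wz": 0}
    - {"jaw": 0,"tx": 0,"ty": 5.7,"tz": -2.5,"wx": 0,"wy": 0,"wz": 0}
    - {"jaw": 0,"tx": 0,"ty": 5.8,"tz": -2.1,"wx": 0,"wy": 0,"wz": 0}
    - {"jaw": 0,"tx": 0,"ty": 5.9,"tz": -1.6,"wx": 0,"wy": 0,"wz": 0}
    - {"jaw": 0,"tx": 0,"ty": 6.0,"tz": -1.1,"wx": 0,"wy": 0,"wz": 0}
    - {"jaw": 0,"tx": 0,"ty": 0,"tz": 0,"wx": 0,"wy": 0,"wz": 0}

```text
clock: 43.38
eef_pos: [0.635, 0.2008, 0.317]
tcp_rot: [[-0.05, 0.999, 0.002], [0.999, 0.05, 0.0], [0.0, 0.002, -1.0]]
force: [-3.3, -0.2, 5.5]
width: 0.013
```

>>> arm_command:
  targets:
    - {"jaw": 0,"tx": 0,"ty": 6.1,"tz": -0.9,"wx": 0,"wy": 0,"wz": 0}
    - {"jaw": 0,"tx": 0,"ty": 6.1,"tz": -0.5,"wx": 0,"wy": 0,"wz": 0}
    - {"jaw": 0,"tx": 0,"ty": 6.1,"tz": 0,"wx": 0,"wy": 0,"wz": 0}
    - {"jaw": 0,"tx": 0,"ty": 6.1,"tz": 0.4,"wx": 0,"wy": 0,"wz": 0}
    - {"jaw": 0,"tx": 0,"ty": 6.1,"tz": 0.8,"wx": 0,"wy": 0,"wz": 0}
    - {"jaw": 0,"tx": 0,"ty": 6.0,"tz": 1.2,"wx": 0,"wy": 0,"wz": 0}
    - {"jaw": 0,"tx": 0,"ty": 0,"tz": 0,"wx": 0,"wy": 0,"wz": 0}
    - {"jaw": 0,"tx": 0,"ty": 0,"tz": 0,"wx": 0,"wy": 0,"wz": 0}

```text
clock: 44.05
eef_pos: [0.6712, 0.2025, 0.314]
tcp_rot: [[-0.05, 0.999, 0.002], [0.999, 0.05, 0.0], [-0.0, 0.002, -1.0]]
force: [0.0, 0.0, 0.4]
width: 0.0129
```

Now at about q ≈ 1.78, past upright. I'll release, retreat upward and look.

>>> arm_command:
  targets:
    - {"jaw": 50,"tx": 0,"ty": 0,"tz": 0,"wx": 0,"wy": 0,"wz": 0}
    - {"jaw": 50,"tx": 0,"ty": 0,"tz": 0,"wx": 0,"wy": 0,"wz": 0}
    - {"jaw": 50,"tx": 0,"ty": 0,"tz": 0,"wx": 0,"wy": 0,"wz": 0}
    - {"jaw": 50,"tx": 0,"ty": 0,"tz": -20,"wx": 0,"wy": 0,"wz": 0}
    - {"jaw": 50,"tx": 0,"ty": 0,"tz": -30,"wx": 0,"wy": 0,"wz": 0}
    - {"jaw": 50,"tx": 0,"ty": 0,"tz": -30,"wx": 0,"wy": 0,"wz": 0}
    - {"jaw": 50,"tx": 0,"ty": -20,"tz": -10,"wx": 0,"wy": 0,"wz": 0}
    - {"jaw": 50,"tx": 0,"ty": -35,"tz": 0,"wx": 0,"wy": 0,"wz": 0}

```text
clock: 44.72
eef_pos: [0.6173, 0.1996, 0.4087]
tcp_rot: [[-0.049, 0.999, 0.01], [0.999, 0.049, 0.001], [0.001, 0.01, -1.0]]
force: [0.7, 0.3, 0.9]
width: 0.0462
```

>>> arm_command:
  targets:
    - {"jaw": 50,"tx": 0,"ty": -40,"tz": 0,"wx": 0,"wy": 0,"wz": 0}
    - {"jaw": 50,"tx": 0,"ty": -40,"tz": 0,"wx": 0,"wy": 0,"wz": 0}
    - {"jaw": 50,"tx": 0,"ty": -40,"tz": 0,"wx": 0,"wy": 0,"wz": 0}
    - {"jaw": 50,"tx": 0,"ty": -40,"tz": 0,"wx": 0,"wy": 0,"wz": 0}
    - {"jaw": 50,"tx": 0,"ty": 0,"tz": 0,"wx": 0,"wy": 0,"wz": 0}
    - {"jaw": 50,"tx": 0,"ty": 0,"tz": 0,"wx": 0,"wy": 0,"wz": 0}

```text
clock: 45.22
eef_pos: [0.4539, 0.1921, 0.4039]
tcp_rot: [[-0.051, 0.999, 0.001], [0.999, 0.051, 0.0], [0.0, 0.001, -1.0]]
force: [0.4, -0.2, 0.9]
width: 0.0463
```

```bash
python3 - <<'E'
from h import *
t=snap('top','topF'); s=snap('scene','scF'); st()
a=cv2.resize(t['img'][130:310,120:360],(400,300),interpolation=cv2.INTER_CUBIC)
b=cv2.resize(s['img'][190:340,280:480],(400,300),interpolation=cv2.INTER_CUBIC)
cv2.imwrite('pics/fin.png',np.hstack([a,b])[:,:,::-1])
for q in(1.5,1.6,1.7,1.8,1.9):
    P=seat(.055-.095*np.cos(q),.054,.030+.095*np.sin(q)); u=proj('scF',P); print(q,(u-[280,190])*2+[400,0])
E
```

```text
['img', 'intrinsics', 'xyz', 'attitude']
['img', 'intrinsics', 'xyz', 'attitude']
clock 45.3167
eef_pos [0.4565, 0.192, 0.405]
tcp_rot [[-0.05, 0.9987, 0.0027], [0.9988, 0.05, 0.0004], [0.0003, 0.0028, -1.0]]
force [1.0069, 0.4103, 1.1733]
width 0.0457
q [0.1536, -0.0524, 1.8158, -0.0, 1.3754, 0.1037]
1.5 [753.4 154.2]
1.6 [754. 160.]
1.7 [754.2 166.4]
1.8 [754.4 173.4]
1.9 [754.4 181. ]
```

View pics/fin.png

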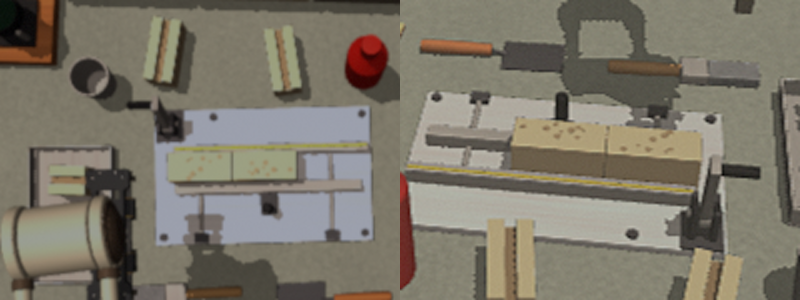

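The stop is up: the handle tip at about (758,172) gives q ≈ 1.79. The row is still tight between jaw and fence, and the bystanders look undisturbed. Handing in.

```bash
python3 -c "
from rig import robot
print(robot.close_job())"
```

```text
the job is handed in; nothing more can be done
None
```

The job is handed in at about 45 s of the 210 s allowed, done in the order asked. There was no verdict to read back.

- **Offcuts:** both were lifted out of the lane and set down in the tray. Both showed there in a wrist view before I lowered the stop. In the last pictures the arm or the crop hides part of the tray, so only one is visible.
- **Stop down:** it was pressed onto its rest with 25 N before any brick went in.
- **Bricks:** there were two plain bricks. One had been knocked about 50 mm aside, and I found it again before gripping it. The first was pushed against the stop with 14 N, the second against the first with 17 N. Their spacing came out at 114 mm, as a tight row should.
- **Jaw:** pushed until it resisted at 35 N, well above the 13 N a moving row needs. The picture afterwards put it within about 1 mm of shut.
- **Stop up:** left at about 1.79 rad, past upright. While raising it the tool strayed off the handle's arc and the load reached about 35 N. I corrected the path, and the force fell to a few newtons.

The last pictures show the row tight between fence and jaw, the stop up and the gripper clear. The finished bricks, cup and flask look unmoved there. The brush and paddle also look in place, and I did not check the jar and old brick at the end. The tightness at the fence is judged from the pictures and the push force; I did not measure it directly.

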